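Blender cup to the pulse position

ROBOT

A 6-joint arm with a two-finger parallel gripper is mounted at the origin on the work surface. World frame = base frame: x ahead of the robot, y to its left, z up, the work surface at z = 0. Lengths are in m, angles in rad, forces in N, time in s.
With the tool pointing down it reaches from about 0.25 to 0.775 m from the base axis. Payload 4 kg.
Tool frame: the origin (TCP) lies at the very end of the fingers, on their centre line; the grasp point (between the pads) lies 19 mm behind it; z points along the fingers, y is the direction in which the jaws open and shut (so a half turn about z gives the same grasp; the last joint's range is limited). The gripper opens to 94 mm and grips with 3 to 60 N. Pads are 16 mm wide; open, the fingers measure 119 mm over their backs; the gripper's body (75 mm by 177 mm) begins 78 mm behind the grasp point.
Start: joints at [1.064, 0.087, 1.371, -0, 1.684, -0.103], TCP at [0.216, 0.506, 0.206] pointing down, gripper open.
Joint ranges: [-3.1, 3.1], [-0.76, 2.03], [0.27, 2.55], [-1.08, 4.22], [0.17, 2.65], [-2.57, 2.57]. Speed limits (rad/s): [2.79, 2.79, 3.14, 3.14, 3.14, 3.14].

INTERFACE

Orientations are given as a unit quaternion [w, x, y, z].
In Python, from rig import status, grab_frame, get_calibration, manip gives the robot as it stands. The module is installed in compiled form; this text tells all that it offers.
- The arm moves only by the tool jog_arm, never from a script. Its arguments are lists of equal length, an entry for each row: "jaw": the finger opening in cm, from 0 to 9.4; "delta_pos": the shift along the tool's x, y, z in cm, a list of three; "twist": the turn about the tool's z in degrees. A call has 1 to 20 rows; each row is the pose to reach, as a shift and turn from the pose commanded when the call began, along the tool's axes at that moment; what a row does not reach only later rows make up. A row lasts 1/10 s, in which the tool goes at most 50 mm and 8.59 degrees, less where a joint would pass 70% of its speed; a pose out of reach is approached as far as the arm can. A call with a gripper value outside its range is refused whole. The fingers move at their own pace and stop on an object; "newtons" is the grip in N (left out, the last holds). Time passes only in rows, so rows that repeat a pose let the fingers close. It gives the time, the measured TCP pose, the force and the opening at its end, in the units of the state.
- status.get_state(): the state, without advancing time (a new reading comes with each control period).
- grab_frame(name): name is "scene" or "top" or "wrist"; returns the picture (400x640x3 uint8, red, green, blue); there is no depth.
- get_calibration(name): a dict with "intrinsics" (3x3 intrinsics, pixels), "view" (4x4, takes a point from world to camera coordinates); the wrist camera has in their place "T_tool_cam" (4x4, takes a point from camera to tool coordinates, whose origin is the TCP and whose axes are the flange's). Camera axes: x right, y down, z forward; pixel columns grow to the right and rows downward; lengths in m; the calibration is good to about 2 mm. A picture is of the moment at which its call begins: read the wrist's pose just before it. get_calibration takes no time and is no camera call.
- manip.hand_in(): hands the job in, once; it reports no verdict.
The state is a dict: "clock": time; "joint_positions": joint angles; "joint_vel": joint speeds; "joint_torque": joint torques, N m; "tcp_pos": TCP position; "tcp_rot": TCP orientation; "wrist_force": force on the tool from outside, world axes, zero at the start; "moment": the same for the moment, N m; "gripper_width": finger opening in m.
Only numpy, scipy, OpenCV 4.12 (cv2) and the standard library are available. Lean on these libraries where they do the work, as an engineer would, in place of code of your own. Each camera call takes 0.05 s, during which the arm holds its last target. There are 200 camera calls.

TASK

Turn the square metal blender cup, which stands mouth-up on the worktop, over so that its mouth faces down, and lower it into the socket of the black motor base so that its two lugs drop through the socket's two slots and its shoulder sits fully home. Then twist the cup clockwise (seen from above) half way to the lock, an eighth of a turn, to the middle mark where its sides stand diagonal to how they went in, never going on towards the lock, and finish while still gripping the cup and holding it there against the spring. Leave the mug, the jar and the spatula alone.

Things in the scene. Friction and masses are not known exactly. Their poses are not given: they have to be found in the camera images.
- cup: aluminium blender cup, 0.15-0.3 kg, 66 mm tall, stands mouth-up at first, any yaw. Origin: centre of the closed end; +z to the mouth. Square body 58 x 58 mm (sides along x and y) from z 0 to 48 mm, ending in a flat shoulder; then a round collar 46 mm wide, z 48 to 66 mm, with two lugs. Lies stably on a flat side (axis 29 mm up), stands stably on its mouth
- cup_rim (a point): centre of the cup's mouth (37 mm wide inside), at z = 66 mm of the cup, axes as the cup's. The two lugs stick out of the collar on the cup's +x and -x sides, to 28 mm from the axis, 10 mm wide along y, from z 60 to 66 mm
- base: fixed round motor base, black plastic, 116 mm wide at the foot, 100 mm near the top, 70 mm high. Origin: centre of the underside, z up; steel button on its -x side. Steel marks on the rim, on both sides: at the slots (+x and -x, where the lugs go in), 45 degrees clockwise from them seen from above (half way) and 90 degrees clockwise (lock)
- seat (a point): centre of the socket at the base's top face, 70 mm up; axes as the base's. Round hole 50 mm wide, with slots 15 mm wide (a little more outwards) for the lugs on the +x and -x sides, to 31 mm from the axis; the cup fits either way round. The flange is 8 mm thick, the lugs turn below it. Fully home, the cup's shoulder rests on the flange, its mouth 52 mm above the worktop
- drive_ring (a joint): angle of the ring inside the base, turned by the lugs: 0 with its pockets under the slots, growing clockwise seen from above, 0.785 rad half way, 1.57 rad at the lock's end stop. The lugs have about 0.06 rad of play in its pockets. A spring of 0.22 N m/rad turns ring and cup back to 0 when let go
- mug: white mug, 80 mm wide, 85 mm tall, a bystander; origin at the centre of its underside
- jar: amber glass jar with a wooden cap, 54 mm wide, 90 mm tall, a bystander; origin at the centre of its underside
- spatula: spatula lying along its own x axis with a wooden handle, 280 mm long, a bystander; origin under its middle

How it is judged:
On the way, in this order (a step that is already met when the one before it is completed fails the run):
1. the cup is turned mouth-down (angle between cup's own z axis and vertical above 2.9 rad), for 0.2 s.
2. the cup is fully home in the base, not yet twisted (horizontal distance between cup_rim and seat below 0.004 m and z of cup_rim in the frame of base below 0.0555 m and angle between cup's own z axis and vertical above 3.04 rad and value of joint drive_ring below 0.4 rad), for 0.1 s.
3. the cup is twisted half way and held (value of joint drive_ring between 0.6 and 0.97 rad and contact force between the fingers and cup above 2 N), for 0.5 s.
At the end, for the whole second after the job is handed in: The cup is mouth-down, upright within 6 degrees, fully home in the base (within 3.5 mm in height, 4 mm sideways), the drive ring is between 0.60 and 0.97 rad, the fingers still grip the still cup; mug, jar and spatula are within 30 mm of where they began (all of step 3 and horizontal distance between cup_rim and seat below 0.004 m and z of cup_rim in the frame of base below 0.0555 m and angle between cup's own z axis and vertical above 3.04 rad and angular speed of cup below 0.3 rad/s and distance of each of mug, jar, spatula from where it was at the start of the episode below 0.03 m); the arm keeps its last pose, push and grip.
It fails at once if the cup is twisted on towards the lock (drive ring past 1.15 rad) (value of joint drive_ring above 1.15 rad).
It fails at once if a bystander is knocked over or pushed away (angle between any of mug, jar's own z axis and vertical above 0.5 rad or distance of any of mug, jar, spatula from where it was at the start of the episode above 0.04 m).
It also fails if it takes over 72 s, if anything falls off the work surface, if the arm or the gripper's body presses on something with over 40 N, if the wrist force passes 120 N, or if a joint passes its speed limit or range.

## Working session

There is one attempt and no reset: what is moved stays moved. The work goes in short steps, Python scripts to look and compute and a tool call to move; the robot and the scene stay as the last step left them, time stands still between calls to the robot, and variables do not carry over. Pictures are saved under pics/ and viewed, about 8 in all and at most 12, crops included, and the job is handed in when it is done.

Besides the shell and the picture viewer there is one more tool, called after "Request:" by a JSON object that holds its "op" and its "data", one argument or row to a line. jog_arm: Moves the arm, as the interface text tells. Its arguments: {"type":"object","properties":{"jaw":{"type":"array"},"delta_pos":{"type":"array"},"twist":{"type":"array"},"newtons":{"type":"number"}},"required":["jaw","delta_pos","twist"]}

```bash
mkdir -p pics; cat > h.py <<'E'
import numpy as np, cv2
from rig import status, grab_frame, get_calibration, manip
from scipy.spatial.transform import Rotation as R
def save(n,im): cv2.imwrite(f'pics/{n}.png',cv2.cvtColor(im,cv2.COLOR_RGB2BGR))
def ray(name,uv,st=None):
    c=get_calibration(name); K=np.array(c['intrinsics'])
    d=np.linalg.inv(K)@np.array([uv[0],uv[1],1.])
    if name=='wrist':
        T=np.array(c['T_tool_cam']); q=st['tcp_rot']; Rw=R.from_quat([q[1],q[2],q[3],q[0]]).as_matrix()
        return Rw@T[:3,3]+np.array(st['tcp_pos']), Rw@T[:3,:3]@d
    V=np.array(c['view']); return -V[:3,:3].T@V[:3,3], V[:3,:3].T@d
def onplane(name,uv,z,st=None):
    o,d=ray(name,uv,st); return o+d*(z-o[2])/d[2]
E
python3 - <<'E'
from h import *
s=status.get_state(); print(s)
a=grab_frame('top');b=grab_frame('scene');save('top0',a);save('scene0',b)
for n in('top','scene'):c=get_calibration(n);print(n,np.round(c['intrinsics'],1).tolist(),np.round(c['view'],3).tolist())
print(np.round(get_calibration('wrist')['T_tool_cam'],3).tolist())
E
```

```text
{'clock': 0.0, 'joint_positions': array([ 1.06390902e+00,  8.79405603e-02,  1.37223241e+00,  2.42901551e-05,
        1.68354475e+00, -1.03058604e-01]), 'joint_vel': array([ 7.65453500e-05,  2.02892064e-03,  7.11955644e-04,  3.69327582e-04,
       -1.56792615e-03,  1.32594372e-03]), 'joint_torque': array([ 3.41645227e-04, -3.40194833e+01, -3.02418745e+01,  7.19359796e-02,
        3.31833679e-02, -1.61422536e-04]), 'tcp_pos': array([0.21583738, 0.50530893, 0.20432312]), 'tcp_rot': array([-3.30556150e-04,  2.00543719e-01,  9.79684177e-01, -1.00987744e-03]), 'wrist_force': array([-0.52258432,  0.50085657, -0.22554374]), 'moment': array([-0.00884827, -0.00210031,  0.00731365]), 'gripper_width': 0.094269332010984}
top [[388.7, 0.0, 317.4], [0.0, 388.7, 204.1], [0.0, 0.0, 1.0]] [[-0.017, -1.0, -0.002, 0.028], [-0.967, 0.017, -0.253, 0.606], [0.253, -0.003, -0.967, 0.696], [0.0, 0.0, 0.0, 1.0]]
scene [[467.2, 0.0, 318.9], [0.0, 467.2, 199.9], [0.0, 0.0, 1.0]] [[-0.302, 0.953, 0.006, 0.17], [0.76, 0.244, -0.603, -0.393], [-0.576, -0.178, -0.798, 1.479], [0.0, 0.0, 0.0, 1.0]]
[[0.001, -0.963, -0.268, 0.078], [1.0, 0.001, -0.0, 0.0], [0.0, -0.268, 0.963, -0.179], [0.0, 0.0, 0.0, 1.0]]
```

View pics/top0.png

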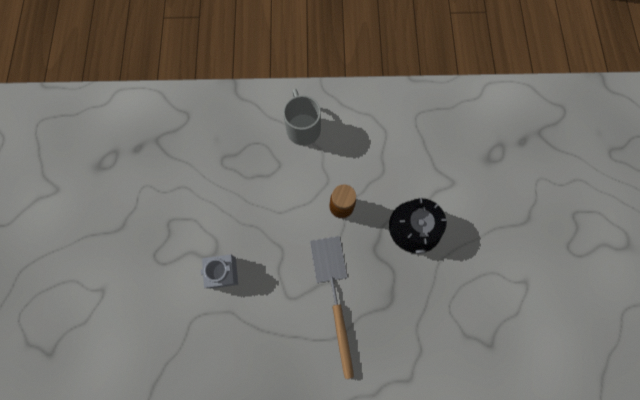

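View pics/scene0.png

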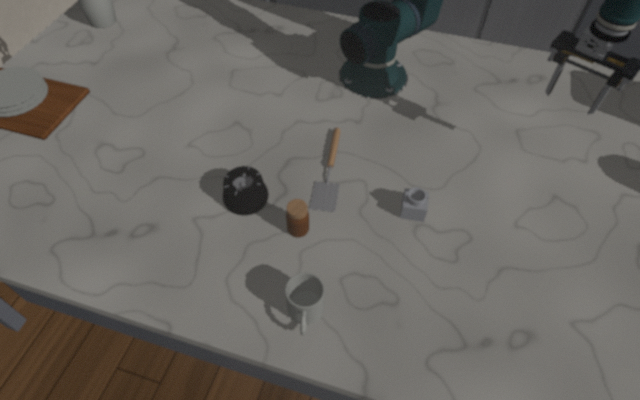

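The top view shows the cup at about (218,271) and the base at (417,225), with steel marks around its rim. The jar is at (343,200), the mug at (303,120), and the spatula runs from (328,255) to (347,375). Next I'll enlarge the cup and base.

```bash
python3 - <<'E'
from h import *
a=cv2.imread('pics/top0.png')
c=cv2.resize(a[240:300,190:250],(400,400),interpolation=cv2.INTER_CUBIC)
b=cv2.resize(a[190:260,383:453],(400,400),interpolation=cv2.INTER_CUBIC)
g=np.hstack([cv2.convertScaleAbs(c,alpha=1.3),cv2.convertScaleAbs(b,alpha=1.8)]);cv2.imwrite('pics/crop0.png',g)
for n,uv,z in [('cup collar top',(216,270),.066),('base top',(422,223),.07),('jar top',(344,195),.09),('mug',(303,110),.085),('spat0',(328,242),0),('spat1',(348,376),.01)]:
    print(n,onplane('top',uv,z).round(3))
print('scene cup',onplane('scene',(416,195),.066).round(3),'base',onplane('scene',(243,183),.07).round(3))
E
```

```text
cup collar top [0.481 0.216 0.066]
base top [ 0.566 -0.19   0.07 ]
jar top [ 0.621 -0.036  0.09 ]
mug [0.81  0.044 0.085]
spat0 [ 0.543 -0.005  0.   ]
spat1 [ 0.277 -0.037  0.01 ]
scene cup [0.485 0.216 0.066] base [ 0.58  -0.187  0.07 ]
```

View pics/crop0.png

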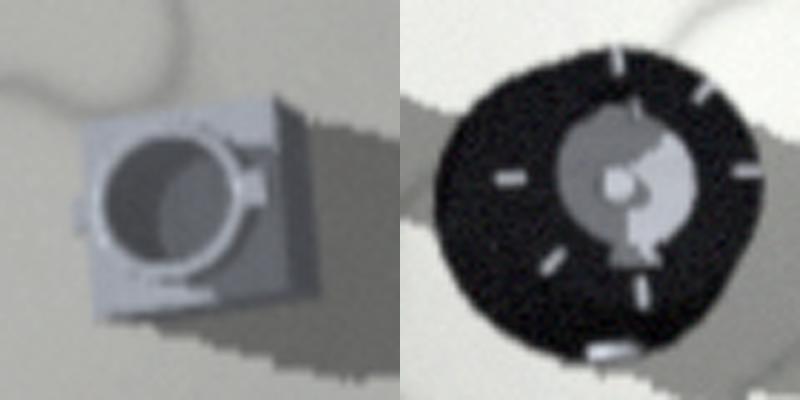

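The top crop shows the cup's lugs at (80,215) and (262,188), so they lie roughly along world y. The base's slot marks are at (617,60) and (642,292), with the button at the bottom, so its slots lie roughly along world x. I'll move above the cup and take a wrist look.

Request:
{"op": "jog_arm", "data": {
  "jaw": [9.4, 9.4, 9.4, 9.4, 9.4, 9.4, 9.4, 9.4, 9.4, 9.4, 9.4, 9.4],
  "delta_pos": [
    [-35.9, -16.1, 0],
    [-35.9, -16.1, 0],
    [-35.9, -16.1, 0],
    [-35.9, -16.1, 0],
    [-35.9, -16.1, 0],
    [-35.9, -16.1, 0],
    [-35.9, -16.1, 0],
    [-35.9, -16.1, 0],
    [-35.9, -16.1, 0],
    [-35.9, -16.1, 0],
    [-35.9, -16.1, 0],
    [-35.9, -16.1, 0]
  ],
  "twist": [-31.5, -31.5, -31.5, -31.5, -31.5, -31.5, -31.5, -31.5, -31.5, -31.5, -31.5, -31.5]
}}

```text
clock: 1.3
tcp_pos: [0.4819, 0.2181, 0.2055]
tcp_rot: [-0.0, -0.074, 0.997, 0.0]
wrist_force: [0.3, 0.2, 0.8]
gripper_width: 0.0943
```

```bash
python3 - <<'E'
from h import *
s=status.get_state(); print(s['clock'],s['tcp_pos'],s['tcp_rot'])
a=grab_frame('wrist');save('w1',a)
E
```

```text
1.3 [0.481875   0.21814092 0.20546924] [-2.18683268e-04 -7.41027446e-02  9.97250529e-01  3.43173984e-04]
```

View pics/w1.png

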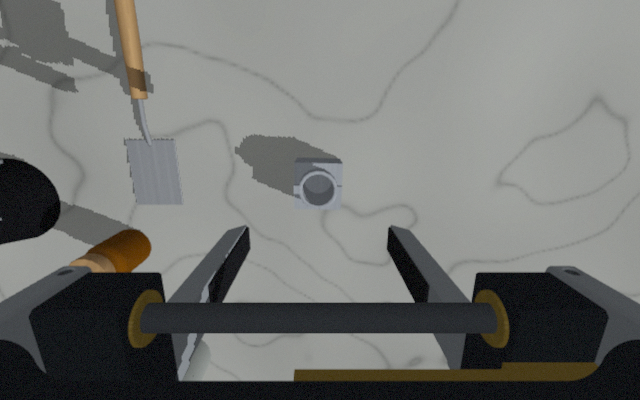

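The cup's faces line up with the jaws: lugs at (297,188) and (340,187), collar centre near (318,188).

```bash
python3 - <<'E'
from h import *
s=status.get_state(); 
for uv in [(318,188),(297,188.5),(340,187.5)]: print(onplane('wrist',uv,.066,s).round(4))
# far body edge (bottom row) shoulder at z .048
for uv in [(294,209),(342,209),(294,158),(342,158)]: print(onplane('wrist',uv,.048,s).round(4))
q=s['tcp_rot'];M=R.from_quat([q[1],q[2],q[3],q[0]]).as_matrix();print(M.round(4))
E
```

```text
[0.4811 0.2179 0.066 ]
[0.4853 0.194  0.066 ]
[0.4767 0.243  0.066 ]
[0.5164 0.193  0.048 ]
[0.5075 0.2521 0.048 ]
[0.4535 0.185  0.048 ]
[0.445  0.2413 0.048 ]
[[-9.89e-01 -1.48e-01 -1.00e-04]
 [-1.48e-01  9.89e-01  5.00e-04]
 [ 1.00e-04  5.00e-04 -1.00e+00]]
```

Request:
{"op": "jog_arm", "data": {
  "jaw": [9.4, 9.4, 9.4, 9.4, 9.4, 9.4, 9.4, 9.4, 4.0, 4.0, 4.0, 4.0, 4.0, 4.0, 4.0, 4.0],
  "delta_pos": [
    [-1.9, 0, 4],
    [-1.9, 0, 8],
    [-1.9, 0, 12],
    [-1.9, 0, 16],
    [-1.9, 0, 18.5],
    [-1.9, 0, 20.1],
    [-1.9, 0, 20.1],
    [-1.9, 0, 20.1],
    [-1.9, 0, 20.1],
    [-1.9, 0, 20.1],
    [-1.9, 0, 20.1],
    [-1.9, 0, 20.1],
    [-1.9, 0, 20.1],
    [-1.9, 0, 20.1],
    [-1.9, 0, 20.1],
    [-1.9, 0, 20.1]
  ],
  "twist": [-1, -1, -1, -1, -1, -1, -1, -1, -1, -1, -1, -1, -1, -1, -1, -1],
  "newtons": 3
}}

```text
clock: 2.95
tcp_pos: [0.5019, 0.2195, 0.0048]
tcp_rot: [0.0, -0.082, 0.997, 0.0]
wrist_force: [0.0, -0.4, 1.7]
gripper_width: 0.0583
```

Gripped at 58 mm. I'll lift 8 cm slowly with the light grip and see whether the cup swings.

Request:
{"op": "jog_arm", "data": {
  "jaw": [4.0, 4.0, 4.0, 4.0, 4.0, 4.0, 4.0, 4.0, 4.0, 4.0, 4.0, 4.0],
  "delta_pos": [
    [0, 0, -0.5],
    [0, 0, -1],
    [0, 0, -1.5],
    [0, 0, -2],
    [0, 0, -2.5],
    [0, 0, -3],
    [0, 0, -4],
    [0, 0, -5],
    [0, 0, -6],
    [0, 0, -6],
    [0, 0, -6],
    [0, 0, -6]
  ],
  "twist": [0, 0, 0, 0, 0, 0, 0, 0, 0, 0, 0, 0],
  "newtons": 3
}}

```text
clock: 4.15
tcp_pos: [0.5014, 0.2193, 0.064]
tcp_rot: [-0.0, -0.082, 0.997, -0.0]
wrist_force: [-0.5, 0.1, -2.2]
gripper_width: 0.0579
```

```bash
python3 - <<'E'
from h import *
s=status.get_state(); print(s['clock'],s['tcp_pos'],s['wrist_force'],s['gripper_width'])
a=grab_frame('wrist');b=grab_frame('scene')
save('v2',np.hstack([a[0:300,200:480],cv2.resize(b[120:270,340:490],(300,300),interpolation=cv2.INTER_CUBIC)]))
E
```

```text
4.15 [0.50141979 0.21933244 0.06404566] [-0.49487696  0.08069279 -2.21281487] 0.057911619737515393
```

View pics/v2.png

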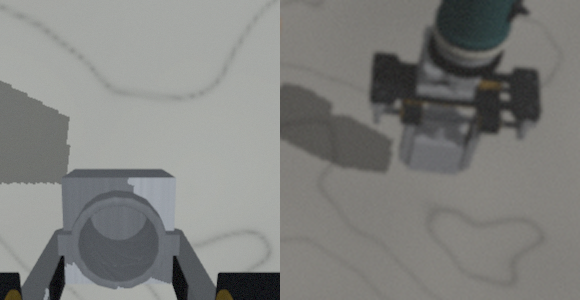

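The cup is still upright in the jaws, so gravity alone won't turn it. The rim of the fixed base can serve as a lever instead. I'll carry the cup to the far (+x) side of the base and take a closer look at the base on the way.

Request:
{"op": "jog_arm", "data": {
  "jaw": [4.0, 4.0, 4.0, 4.0, 4.0, 4.0, 4.0, 4.0, 4.0, 4.0, 4.0, 4.0, 4.0, 4.0, 4.0, 4.0, 4.0, 4.0],
  "delta_pos": [
    [0, 0, 0],
    [0, 0, -4],
    [0, 0, -8],
    [0, 0, -11],
    [-1, -3, -11],
    [-2, -7, -11],
    [-2.5, -11, -11],
    [-3, -15, -11],
    [-4, -19, -11],
    [-4.5, -23, -11],
    [-5, -27, -11],
    [-6, -31, -11],
    [-6.5, -34, -11],
    [-7, -37, -11],
    [-7.5, -40, -11],
    [-7.8, -41.6, -11],
    [-7.8, -41.6, -11],
    [-7.8, -41.6, -11]
  ],
  "twist": [0, 0, 0, 0, 0, 0, 0, 0, 0, 0, 0, 0, 0, 0, 0, 0, 0, 0],
  "newtons": 15
}}

```text
clock: 6.05
tcp_pos: [0.6462, -0.1774, 0.174]
tcp_rot: [-0.0, -0.082, 0.997, 0.001]
wrist_force: [0.0, 0.8, -1.9]
gripper_width: 0.0579
```

```bash
python3 - <<'E'
from h import *
s=status.get_state(); print(s['clock'],s['tcp_pos'],s['tcp_rot'],s['gripper_width'])
a=grab_frame('wrist')
save('w3',a)
E
```

```text
6.05 [ 0.64618697 -0.17738838  0.17401058] [-4.29649653e-04 -8.17508406e-02  9.96652374e-01  8.12344756e-04] 0.057898742650238796
```

View pics/w3.png

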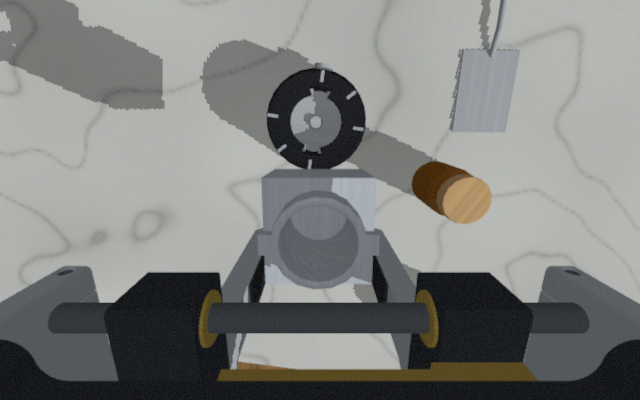

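The base is seen from above: slot marks at (322,75) and (310,163), half-way marks at (351,96) and (283,148), lock marks at (272,116) and (359,128). The cup is still upright.

```bash
python3 - <<'E'
from h import *
s=status.get_state()
P=lambda uv:onplane('wrist',uv,.07,s)
for a,b in [((322,75),(310,163)),((351,96),(283,148)),((272,116),(359,128))]:
    p,q=P(a),P(b); print(((p+q)/2).round(4), np.linalg.norm(p-q).round(4), np.degrees(np.arctan2(*(q-p)[1::-1])).round(1))
for uv in [(316,169),(267,119),(365,119),(316,68)]: print(P(uv).round(4))
E
```

```text
[ 0.5717 -0.1915  0.07  ] 0.0825 1.3
[ 0.5733 -0.1908  0.07  ] 0.0817 -44.1
[ 0.5729 -0.1914  0.07  ] 0.0847 91.9
[ 0.6179 -0.1837  0.07  ]
[ 0.5778 -0.2381  0.07  ]
[ 0.5623 -0.1451  0.07  ]
[ 0.5255 -0.1989  0.07  ]
```

Request:
{"op": "jog_arm", "data": {
  "jaw": [4.0, 4.0, 4.0, 4.0, 4.0, 4.0, 4.0, 4.0, 4.0, 4.0, 4.0, 4.0, 4.0, 4.0, 4.0, 4.0, 4.0, 4.0],
  "delta_pos": [
    [0, 0, 3],
    [0, 0, 6],
    [0, 0, 8.5],
    [0, 0, 9.6],
    [0, 0, 9.9],
    [-0.2, 0, 10.1],
    [-0.35, 0, 10.4],
    [-0.55, 0, 10.7],
    [-0.65, 0, 10.9],
    [-0.75, 0, 11.2],
    [-0.85, 0, 11.5],
    [-0.9, 0, 11.8],
    [-0.9, 0, 12.1],
    [-0.9, 0, 12.4],
    [-0.9, 0, 12.7],
    [-0.8, 0, 13.0],
    [-0.75, 0, 13.3],
    [-0.75, 0, 13.3]
  ],
  "twist": [0, 0, 0, 0, 0, 0, 0, 0, 0, 0, 0, 0, 0, 0, 0, 0, 0, 0],
  "newtons": 6
}}

```text
clock: 7.9
tcp_pos: [0.6536, -0.1771, 0.0407]
tcp_rot: [-0.0, -0.082, 0.997, 0.0]
wrist_force: [3.0, 1.1, 0.5]
gripper_width: 0.0579
```

```bash
python3 - <<'E'
from h import *
s=status.get_state(); print(s['clock'],s['tcp_pos'],s['wrist_force'],s['gripper_width'])
a=grab_frame('wrist');b=grab_frame('scene')
save('v4',np.hstack([a[0:300,200:480],cv2.resize(b[90:240,160:310],(300,300),interpolation=cv2.INTER_CUBIC)]))
E
```

```text
7.9 [ 0.65358208 -0.17713165  0.04073634] [2.95678112 1.0644878  0.53953343] 0.057925432996766876
```

View pics/v4.png

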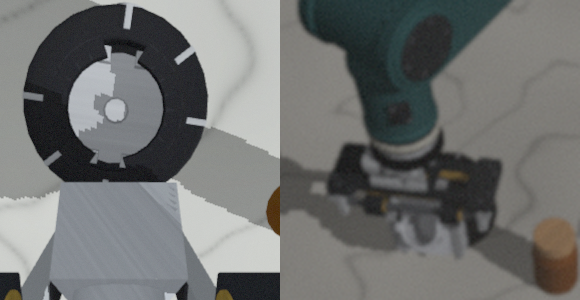

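The rim lever works: the mouth now leans away from the base, tilted about 60–70°. I'll finish the first quarter turn, then lift over the rim so it can push up the closed end for the second.

Request:
{"op": "jog_arm", "data": {
  "jaw": [4.0, 4.0, 4.0, 4.0, 4.0, 4.0, 4.0, 4.0, 4.0, 4.0, 4.0, 4.0, 4.0, 4.0, 4.0],
  "delta_pos": [
    [0.1, 0, 0.3],
    [0.25, 0, 0.6],
    [0.4, 0, 0.9],
    [0.6, 0, 1.2],
    [0.6, 0, 1.2],
    [0.3, 0, 0.8],
    [0, 0, 0],
    [0, 0, -1.5],
    [0, 0, -3.2],
    [0, 0, -3.8],
    [0.6, 0, -3.8],
    [1.2, 0, -3.8],
    [1.75, 0, -3.8],
    [1.75, 0, -3.2],
    [1.75, 0, -3.2]
  ],
  "twist": [0, 0, 0, 0, 0, 0, 0, 0, 0, 0, 0, 0, 0, 0, 0]
}}

```text
clock: 9.5
tcp_pos: [0.6353, -0.1797, 0.0715]
tcp_rot: [-0.001, -0.081, 0.997, 0.001]
wrist_force: [-0.6, -0.5, -2.3]
gripper_width: 0.0583
```

```bash
python3 - <<'E'
from h import *
s=status.get_state(); print(s['clock'],s['tcp_pos'],s['wrist_force'],s['moment'],s['gripper_width'])
a=grab_frame('wrist');b=grab_frame('scene')
save('v5',np.hstack([a[0:300,200:480],cv2.resize(b[90:240,160:310],(300,300),interpolation=cv2.INTER_CUBIC)]))
E
```

```text
9.5 [ 0.63531512 -0.17965781  0.0715421 ] [-0.5565344  -0.4570378  -2.28559776] [ 0.05580914 -0.00746043 -0.00486612] 0.058307764692227655
```

View pics/v5.png

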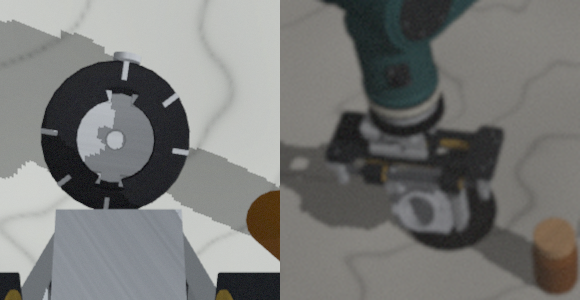

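The cup is now horizontal with its mouth facing +x and its closed end over the base rim. Next is the second quarter turn.

Request:
{"op": "jog_arm", "data": {
  "jaw": [4.0, 4.0, 4.0, 4.0, 4.0, 4.0, 4.0, 4.0, 4.0, 4.0, 4.0, 4.0, 4.0, 4.0, 4.0, 4.0, 4.0],
  "delta_pos": [
    [-0.1, 0, 0.6],
    [-0.1, 0, 1.0],
    [-0.25, 0, 1.3],
    [-0.35, 0, 1.6],
    [-0.4, 0, 1.9],
    [-0.4, 0, 2.2],
    [-0.4, 0, 2.4],
    [-0.35, 0, 2.6],
    [-0.25, 0, 2.8],
    [-0.15, 0, 3.0],
    [-0.1, 0, 3.1],
    [0.0, 0, 3.3],
    [0.1, 0, 3.4],
    [0.1, 0, 3.4],
    [-1, 0, 3.2],
    [-3, 0, 3.0],
    [-4, 0, 3]
  ],
  "twist": [0, 0, 0, 0, 0, 0, 0, 0, 0, 0, 0, 0, 0, 0, 0, 0, 0]
}}

```text
clock: 11.3
tcp_pos: [0.6763, -0.1733, 0.043]
tcp_rot: [-0.001, -0.082, 0.997, 0.0]
wrist_force: [0.6, -0.1, -1.8]
gripper_width: 0.0578
```

```bash
python3 - <<'E'
from h import *
s=status.get_state(); print(s['clock'],s['tcp_pos'],s['wrist_force'],s['moment'],s['gripper_width'])
a=grab_frame('wrist');b=grab_frame('scene')
save('v6',np.hstack([a[0:300,200:480],cv2.resize(b[90:240,160:310],(300,300),interpolation=cv2.INTER_CUBIC)]))
E
```

```text
11.3 [ 0.67628311 -0.17334215  0.04297587] [ 0.64253422 -0.08411117 -1.75007611] [ 0.02703605 -0.04245927 -0.0521194 ] 0.05780470814591773
```

View pics/v6.png

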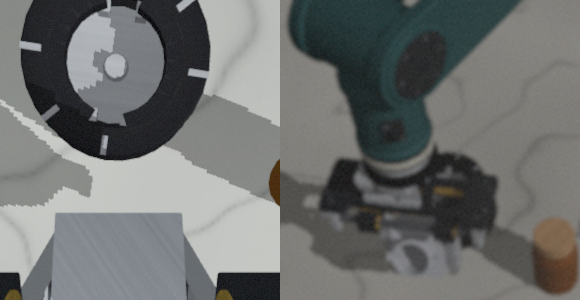

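The wrist view is nearly unchanged from the last one, with the top face edge at row 213 and the mouth still facing +x. The rim seems to have missed the cup, so I'll measure where the closed end is.

```bash
python3 - <<'E'
from h import *
s=status.get_state()
q=s['tcp_rot'];M=R.from_quat([q[1],q[2],q[3],q[0]]).as_matrix()
for z in (.09,.10,.11,.12):
  l=[M.T@(onplane('wrist',uv,z,s)-s['tcp_pos']) for uv in [(253,213),(382,213)]]
  print(z,[x.round(4) for x in l], 'width',np.linalg.norm(l[0]-l[1]).round(4))
E
```

```text
0.09 [array([ 0.0333, -0.0317, -0.0475]), array([ 0.0333,  0.0313, -0.0475])] width 0.063
0.1 [array([ 0.0366, -0.0293, -0.0575]), array([ 0.0367,  0.0289, -0.0575])] width 0.0582
0.11 [array([ 0.04  , -0.0269, -0.0675]), array([ 0.04  ,  0.0265, -0.0675])] width 0.0534
0.12 [array([ 0.0433, -0.0245, -0.0775]), array([ 0.0434,  0.0242, -0.0775])] width 0.0486
```

The geometry gives about 73° of turn so far, so the mouth is still about 17° above level. It also gives an effective rim radius near 47 mm, so the rim slipped past the cup's edge. I'll repeat with a deeper overlap.

Request:
{"op": "jog_arm", "data": {
  "jaw": [4.0, 4.0, 4.0, 4.0, 4.0, 4.0, 4.0, 4.0, 4.0, 4.0, 4.0],
  "delta_pos": [
    [0, 0, -2],
    [0, 0, -3.6],
    [2.5, 0, -3.6],
    [5.1, 0, -3.6],
    [5.1, 0, -2.8],
    [5.1, 0, -2.4],
    [5.1, 0, -2.1],
    [4.9, 0, -1.9],
    [4.7, 0, -1.75],
    [4.55, 0, -1.6],
    [4.5, 0, -1.5]
  ],
  "twist": [0, 0, 0, 0, 0, 0, 0, 0, 0, 0, 0]
}}

```text
clock: 12.5
tcp_pos: [0.6334, -0.1805, 0.0598]
tcp_rot: [0.002, -0.082, 0.997, -0.0]
wrist_force: [0.9, 1.7, 6.2]
gripper_width: 0.0579
```

```bash
cat > look.py <<'E'
from h import *
import sys
s=status.get_state(); print(s['clock'],s['tcp_pos'].round(4),s['wrist_force'].round(2),s['gripper_width'].round(4))
a=grab_frame('wrist');b=grab_frame('scene')
save(sys.argv[1],np.hstack([a[0:300,200:480],cv2.resize(b[90:240,160:310],(300,300),interpolation=cv2.INTER_CUBIC)]))
# column profile along the face centre, jumps
g=cv2.GaussianBlur(cv2.cvtColor(a,cv2.COLOR_RGB2GRAY),(5,5),0).astype(int)
for c in (290,318,345): 
    d=np.abs(g[4:290,c]-g[:286,c]); print(c,[(r+2,int(d[r])) for r in range(1,285) if d[r]>14 and d[r]==d[max(0,r-3):r+4].max()])
E
python3 look.py v7
```

```text
Traceback (most recent call last):
  File "look.py", line 3, in <module>
    s=status.get_state(); print(s['clock'],s['tcp_pos'].round(4),s['wrist_force'].round(2),s['gripper_width'].round(4))
                                                                                           ^^^^^^^^^^^^^^^^^^^^^^^^
AttributeError: 'float' object has no attribute 'round'
```

The rim is in contact, with about 8 N upward. Continuing the roll.

Request:
{"op": "jog_arm", "data": {
  "jaw": [4.0, 4.0, 4.0, 4.0, 4.0, 4.0, 4.0],
  "delta_pos": [
    [0, 0, 0.2],
    [0, 0, 0.35],
    [-0.05, 0, 0.5],
    [-0.05, 0, 0.65],
    [-0.05, 0, 0.8],
    [0, 0, 0.95],
    [0, 0, 0.95]
  ],
  "twist": [0, 0, 0, 0, 0, 0, 0]
}}

```text
clock: 13.2
tcp_pos: [0.6354, -0.1802, 0.0517]
tcp_rot: [0.004, -0.082, 0.997, -0.001]
wrist_force: [3.2, 1.2, 6.2]
gripper_width: 0.0579
```

```bash
sed -i "s/s\['gripper_width'\].round(4)/s['gripper_width']/" look.py; python3 look.py v7
```

```text
13.2 [ 0.6354 -0.1802  0.0517] [3.24 1.19 6.18] 0.05786954989957277
290 [(29, 44), (30, 44), (56, 95), (106, 124), (158, 49), (176, 87), (218, 156), (244, 28), (245, 28)]
318 [(43, 80), (52, 75), (90, 96), (133, 57), (151, 60), (188, 77), (221, 85), (244, 28), (245, 28)]
345 [(58, 139), (109, 77), (173, 76), (174, 76), (216, 155), (244, 26)]
```

View pics/v7.png

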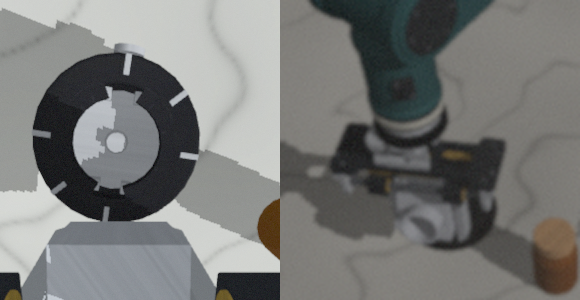

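The closed end is now tilting upwards (trapezoid at rows 222–244) and the mouth points below level, at about 124° of turn. Continuing.

Request:
{"op": "jog_arm", "data": {
  "jaw": [4.0, 4.0, 4.0, 4.0, 4.0, 4.0, 4.0, 4.0],
  "delta_pos": [
    [0.05, 0, 0.2],
    [0.1, 0, 0.42],
    [0.2, 0, 0.6],
    [0.25, 0, 0.8],
    [0.35, 0, 1.0],
    [0.5, 0, 1.2],
    [0.65, 0, 1.3],
    [0.65, 0, 1.3]
  ],
  "twist": [0, 0, 0, 0, 0, 0, 0, 0]
}}

```text
clock: 14.1
tcp_pos: [0.6296, -0.1815, 0.0391]
tcp_rot: [0.005, -0.082, 0.997, -0.001]
wrist_force: [4.6, 2.4, 7.3]
gripper_width: 0.0578
```

```bash
python3 look.py v8
```

```text
14.1 [ 0.6296 -0.1815  0.0391] [4.64 2.39 7.28] 0.05778399315986169
290 [(34, 31), (63, 100), (116, 127), (171, 48), (192, 82), (235, 128)]
318 [(49, 81), (59, 64), (99, 95), (144, 60), (164, 57), (202, 89), (237, 92)]
345 [(64, 123), (119, 79), (190, 90), (234, 141)]
```

View pics/v8.png

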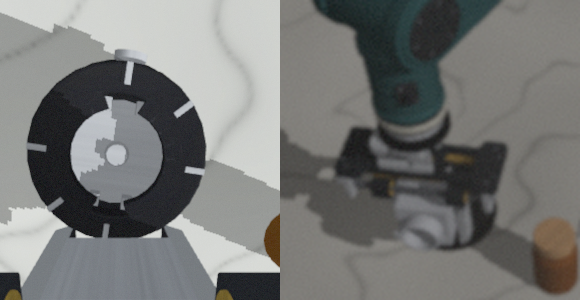

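The closed end is now on top, and the kinematics put the turn near 175°. I'll back away from the base and lower the cup so its mouth is near the worktop.

Request:
{"op": "jog_arm", "data": {
  "jaw": [4.0, 4.0, 4.0, 4.0, 4.0, 4.0, 4.0, 4.0, 4.0],
  "delta_pos": [
    [-0.8, 0, 0],
    [-2, 0, 0],
    [-4, 0, 0],
    [-5, 0, 0],
    [-5, 0, 0.5],
    [-5, 0, 0.9],
    [-5, 0, 1.1],
    [-5, 0, 1.1],
    [-5, 0, 1.1]
  ],
  "twist": [0, 0, 0, 0, 0, 0, 0, 0, 0]
}}

```text
clock: 15.1
tcp_pos: [0.6741, -0.1739, 0.025]
tcp_rot: [-0.0, -0.081, 0.997, 0.0]
wrist_force: [0.2, -0.2, -1.6]
gripper_width: 0.0579
```

```bash
python3 look.py v9; python3 - <<'E'
from h import *
a=cv2.imread('pics/v9.png',0)
for r in range(180,300,6): print(r,*a[r,10:270:10])
E
```

```text
15.1 [ 0.6741 -0.1739  0.025 ] [ 0.16 -0.16 -1.61] 0.05791665964191371
290 [(4, 115), (49, 15), (50, 15), (58, 19), (64, 38), (87, 45), (111, 65), (116, 85), (126, 90), (163, 165), (175, 55), (205, 56), (234, 76)]
318 [(51, 49), (76, 78), (128, 79), (167, 166), (193, 51), (203, 16), (209, 18), (218, 36), (234, 74)]
345 [(7, 63), (16, 38), (108, 74), (162, 154), (234, 77)]
180 134 131 132 143 146 147 147 146 146 147 205 204 204 202 202 203 203 203 202 201 202 140 142 140 143 142
186 135 132 139 145 147 146 146 144 143 142 144 205 202 205 202 202 201 203 201 202 202 202 178 144 142 141
192 143 142 144 144 146 145 144 146 141 144 143 204 203 201 202 203 202 203 202 202 202 203 202 180 143 143
198 141 144 145 146 146 144 207 146 143 145 143 202 203 203 201 202 203 202 202 201 202 203 203 203 204 143
204 144 146 146 146 147 145 206 205 144 141 144 202 203 203 202 202 204 203 203 203 202 204 202 202 204 201
210 146 145 142 146 145 143 206 204 203 189 142 204 202 201 202 200 202 202 202 202 203 201 202 201 194 187
216 145 145 143 146 145 142 204 205 204 205 203 158 203 203 202 202 203 202 2
[... 708 characters left out ...]
21 121 121 121 118 120 118 116 119 121 114 112 112 202 201 202 204 203 204 204
264 201 186 203 113 110 121 117 119 120 117 117 122 116 115 117 124 113 119 113 111 201 202 203 203 203 204
270 202 188 197 112 113 123 122 120 120 117 120 125 121 116 114 121 119 120 112 110 202 202 203 204 203 204
276 34 163 112 110 113 121 123 118 119 120 119 120 120 114 117 119 118 121 112 111 204 28 30 38 30 34
282 27 135 113 112 122 123 124 120 118 121 120 124 119 113 114 119 118 123 111 112 110 27 33 25 25 24
288 29 58 111 112 120 121 122 119 117 117 118 122 118 113 114 118 120 116 111 115 110 27 32 31 30 33
294 86 49 113 114 120 117 121 121 118 118 120 120 121 113 115 118 123 114 118 113 113 89 65 33 25 32
```

```bash
python3 - <<'E'
from h import *
c=get_calibration('wrist');K=np.array(c['intrinsics']);T=np.linalg.inv(np.array(c['T_tool_cam']))
def pr(p): q=T@np.r_[p,1]; u=K@q[:3]/q[2]; return u[:2]
# cup section corners rel pad at theta=0 (out, up)
C={'bot_in':(-48,-24),'bot_padside':(10,-24),'sh_padside':(10,24)}
for th in (150,160,170,175,180,185,190):
    t=np.radians(th);o=[]
    for n,(x,z) in C.items():
        X,Z=x*np.cos(t)+z*np.sin(t),-x*np.sin(t)+z*np.cos(t)
        p=np.array([-X,0,-19-Z])/1000
        a,b=pr(p+[0,-.029,0]),pr(p+[0,.029,0]); o.append((n,round(a[1]),round(a[0]-200),round(b[0]-200)))
    print(th,o)
a=cv2.imread('pics/v9.png').astype(int)
print([tuple(a[r,90:150].mean(0).round(1)) for r in range(225,300,4)])
E
```

```text
150 [('bot_in', 345, 59, 177), ('bot_padside', 228, 65, 171), ('sh_padside', 238, 77, 159)]
160 [('bot_in', 348, 62, 174), ('bot_padside', 235, 64, 172), ('sh_padside', 232, 77, 159)]
170 [('bot_in', 347, 65, 171), ('bot_padside', 244, 63, 173), ('sh_padside', 226, 76, 160)]
175 [('bot_in', 346, 67, 169), ('bot_padside', 248, 63, 173), ('sh_padside', 223, 76, 160)]
180 [('bot_in', 343, 68, 168), ('bot_padside', 252, 63, 173), ('sh_padside', 221, 76, 160)]
185 [('bot_in', 341, 69, 167), ('bot_padside', 257, 63, 173), ('sh_padside', 218, 76, 160)]
190 [('bot_in', 337, 71, 165), ('bot_padside', 261, 63, 173), ('sh_padside', 216, 75, 161)]
[(np.float64(200.9), np.float64(204.5), np.float64(202.3)), (np.float64(200.8), np.float64(204.3), np.float64(202.2)), (np.float64(193.2), np.float64(196.0), np.float64(193.7)), (np.float64(126.0), np.float64(119.9), np.float64(115.5)), (np.float64(125.5), np.float64(120.0), np.float64(115.2)), (np.float64(125.5), np.float64(119.7), np.float64(115.0)), (np.float64(125.4), np.float64(119.6), np.float64(115.0)), (np.float64(125.7), np.float64(119.8), np.float64(115.1)), (np.float64(125.0), np.float64(119.6), np.float64(114.9)), (np.float64(125.4), np.float64(119.8), np.float64(114.9)), (np.float64(125.9), np.float64(120.0), np.float64(115.6)), (np.float64(125.7), np.float64(119.7), np.float64(115.1)), (np.float64(125.4), np.float64(119.5), np.float64(114.7)), (np.float64(125.4), np.float64(119.8), np.float64(114.8)), (np.float64(125.4), np.float64(119.6), np.float64(114.9)), (np.float64(125.0), np.float64(119.5), np.float64(114.5)), (np.float64(125.4), np.float64(119.6), np.float64(115.0)), (np.float64(125.4), np.float64(119.4), np.float64(115.2)), (np.float64(125.3), np.float64(119.8), np.float64(114.7))]
```

By projection the cup is turned about 160°, so 20° short. That is well inside the range where it drops flat onto its mouth when released. I'll touch down, open, then rise and look.

Request:
{"op": "jog_arm", "data": {
  "jaw": [4.0, 4.0, 4.0, 6.4, 7.0, 8.0, 9.4, 9.4, 9.4, 9.4, 9.4, 9.4, 9.4, 9.4, 9.4, 9.4, 9.4],
  "delta_pos": [
    [0, 0, 0.15],
    [0, 0, 0.25],
    [0, 0, 0.25],
    [0, 0, 0.25],
    [0, 0, 0.25],
    [0, 0, 0.25],
    [0, 0, 0.25],
    [0, 0, 0.25],
    [0, 0, 0.25],
    [0, 0, -4],
    [0, 0, -8],
    [0, 0, -12],
    [0, 0, -14],
    [-2, 0, -15],
    [-4, 0, -15],
    [-4, 0, -15],
    [-4, 0, -15]
  ],
  "twist": [0, 0, 0, 0, 0, 0, 0, 0, 0, 0, 0, 0, 0, 0, 0, 0, 0]
}}

```text
clock: 16.9
tcp_pos: [0.7136, -0.1671, 0.1739]
tcp_rot: [-0.001, -0.082, 0.997, 0.0]
wrist_force: [-0.5, 0.1, -0.2]
gripper_width: 0.094
```

```bash
python3 - <<'E'
from h import *
s=status.get_state(); print(s['clock'],s['tcp_pos'].round(4),s['tcp_rot'].round(3),s['gripper_width'])
a=grab_frame('wrist');save('w10',a)
E
```

```text
16.9 [ 0.7136 -0.1671  0.1739] [-0.001 -0.082  0.997  0.   ] 0.09403698492779389
```

View pics/w10.png

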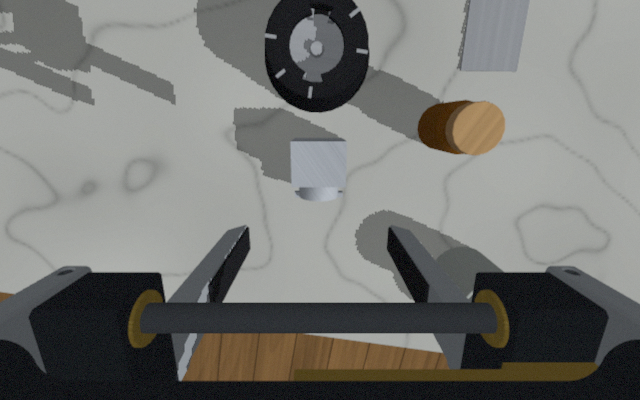

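The view shows the cup has fallen back onto its side: body at (291–346, 140–188), collar and mouth pointing away from the base at (319,195), lugs at the sides. I'll measure it and regrip on its axis. A centred grip lets the worktop press the cup upright at the end.

```bash
python3 - <<'E'
from h import *
s=status.get_state()
q=s['tcp_rot'];M=R.from_quat([q[1],q[2],q[3],q[0]]).as_matrix()
a=cv2.imread('pics/w10.png')
g=cv2.cvtColor(a,cv2.COLOR_BGR2GRAY).astype(int)
for r in (150,165,180): print('row',r,[(c,g[r,c]) for c in range(284,300,1)][::2],[(c,g[r,c]) for c in range(340,352,2)])
for c in (305,318,332): print('col',c,[(r,g[r,c]) for r in list(range(134,146,1))+list(range(182,206,2))])
for uv in [(291,141),(346,141),(291,188),(346,188)]:
    p=onplane('wrist',uv,.058,s); print(p.round(4),(M.T@(p-s['tcp_pos'])).round(4))
E
```

```text
row 150 [(284, np.int64(114)), (286, np.int64(111)), (288, np.int64(110)), (290, np.int64(138)), (292, np.int64(167)), (294, np.int64(164)), (296, np.int64(164)), (298, np.int64(163))] [(340, np.int64(163)), (342, np.int64(162)), (344, np.int64(163)), (346, np.int64(162)), (348, np.int64(165)), (350, np.int64(165))]
row 165 [(284, np.int64(110)), (286, np.int64(113)), (288, np.int64(112)), (290, np.int64(128)), (292, np.int64(164)), (294, np.int64(164)), (296, np.int64(168)), (298, np.int64(165))] [(340, np.int64(158)), (342, np.int64(158)), (344, np.int64(157)), (346, np.int64(163)), (348, np.int64(165)), (350, np.int64(166))]
row 180 [(284, np.int64(111)), (286, np.int64(111)), (288, np.int64(109)), (290, np.int64(113)), (292, np.int64(163)), (294, np.int64(164)), (296, np.int64(163)), (298, np.int64(162))] [(340, np.int64(159)), (342, np.int64(157)), (344, np.int64(164)), (346, np.int64(148)), (348, np.int64(156)), (350, np.int64(161))]
col 305 [(134, np.int64(112)), (135, np.int64(114)), (136, np.int64(114)), (137, np.int64(106)), (138, np.int64(97)), (139, np.int64(86)), (140, n
[... 957 characters left out ...]
, np.int64(110)), (136, np.int64(111)), (137, np.int64(104)), (138, np.int64(93)), (139, np.int64(90)), (140, np.int64(87)), (141, np.int64(133)), (142, np.int64(158)), (143, np.int64(157)), (144, np.int64(158)), (145, np.int64(160)), (182, np.int64(163)), (184, np.int64(162)), (186, np.int64(163)), (188, np.int64(182)), (190, np.int64(183)), (192, np.int64(182)), (194, np.int64(185)), (196, np.int64(185)), (198, np.int64(182)), (200, np.int64(169)), (202, np.int64(167)), (204, np.int64(167))]
[ 0.6624 -0.2037  0.058 ] [ 0.0558 -0.0278  0.1162]
[ 0.6533 -0.1482  0.058 ] [0.0559 0.0285 0.1162]
[ 0.7114 -0.1969  0.058 ] [ 0.0064 -0.029   0.1161]
[ 0.7018 -0.1388  0.058 ] [0.0065 0.0298 0.1161]
```

The measurements fit: the body is 49 mm long and 56–58 mm wide at 58 mm height. I'll regrip centred, 24 mm from the closed end, then lift.

Request:
{"op": "jog_arm", "data": {
  "jaw": [9.4, 9.4, 9.4, 9.4, 9.4, 9.4, 9.4, 4.0, 4.0, 4.0, 4.0, 4.0, 4.0, 4.0, 4.0, 4.0, 4.0, 4.0, 4.0],
  "delta_pos": [
    [3.2, 0, 2],
    [3.2, 0, 6],
    [3.2, 0, 10],
    [3.2, 0, 13.5],
    [3.2, 0, 15.5],
    [3.2, 0, 16.4],
    [3.2, 0, 16.4],
    [3.2, 0, 16.4],
    [3.2, 0, 16.4],
    [3.2, 0, 16.4],
    [3.2, 0, 16.4],
    [3.2, 0, 16.4],
    [3.2, 0, 16.4],
    [3.2, 0, 16.4],
    [3.2, 0, 15],
    [3.2, 0, 12],
    [3.2, 0, 8.5],
    [3.2, 0, 8.5],
    [3.2, 0, 8.5]
  ],
  "twist": [0, 0, 0, 0, 0, 0, 0, 0, 0, 0, 0, 0, 0, 0, 0, 0, 0, 0, 0],
  "newtons": 8
}}

```text
clock: 18.85
tcp_pos: [0.6829, -0.1726, 0.0909]
tcp_rot: [0.001, -0.082, 0.997, -0.0]
wrist_force: [-0.0, -0.1, -2.8]
gripper_width: 0.0578
```

```bash
cat > th.py <<'E'
# print the wrist-image row edges next to those predicted for each cup turn angle
from h import *
import sys
d,n=float(sys.argv[1]),float(sys.argv[2])   # pad: distance from closed end, from lower face
s=status.get_state(); print(s['clock'],s['tcp_pos'].round(4),s['wrist_force'].round(1),round(s['gripper_width'],4))
v=(s['tcp_pos']-[.5725,-.191,0])[:2]; print('out %.1f lat %.1f h %.1f'%(v@[.987,.163]*1e3-47,v@[-.163,.987]*1e3,(s['tcp_pos'][2]+.019-.07)*1e3))
a=grab_frame('wrist'); g=cv2.GaussianBlur(cv2.cvtColor(a,cv2.COLOR_RGB2GRAY),(1,5),0)[:,285:351].astype(float).mean(1)
D=np.abs(g[4:]-g[:-4]); print('rows',[(r+2,int(D[r])) for r in range(100,296) if D[r]>5 and D[r]==D[max(0,r-4):r+5].max()])
c=get_calibration('wrist');K=np.array(c['intrinsics']);T=np.linalg.inv(np.array(c['T_tool_cam']))
def pr(X,Z): q=T@np.array([-X/1e3,0,(-19-Z)/1e3,1]); return round((K@q[:3]/q[2])[1],0)
C=[('cl_low',-d,-n),('cl_top',-d,58-n),('sh_top',48-d,58-n),('sh_low',48-d,-n),('m_low',66-d,6-n)]
for t in range(int(sys.argv[3]),int(sys.argv[4]),10):
    w=np.radians(t); print(t,[(k,pr(x*np.cos(w)+z*np.sin(w),-x*np.sin(w)+z*np.cos(w))) for k,x,z in C])
E
python3 th.py 24 29 -20 100
```

```text
18.85 [ 0.6829 -0.1726  0.0909] [-0.  -0.1 -2.8] 0.0578
out 64.9 lat 0.2 h 39.9
rows [(112, 24), (121, 8), (144, 86), (197, 74), (228, 17), (260, 11), (275, 18)]
-20 [('cl_low', np.float64(212.0)), ('cl_top', np.float64(209.0)), ('sh_top', np.float64(303.0)), ('sh_low', np.float64(279.0)), ('m_low', np.float64(308.0))]
-10 [('cl_low', np.float64(205.0)), ('cl_top', np.float64(219.0)), ('sh_top', np.float64(310.0)), ('sh_low', np.float64(271.0)), ('m_low', np.float64(298.0))]
0 [('cl_low', np.float64(199.0)), ('cl_top', np.float64(231.0)), ('sh_top', np.float64(314.0)), ('sh_low', np.float64(262.0)), ('m_low', np.float64(288.0))]
10 [('cl_low', np.float64(194.0)), ('cl_top', np.float64(244.0)), ('sh_top', np.float64(316.0)), ('sh_low', np.float64(253.0)), ('m_low', np.float64(277.0))]
20 [('cl_low', np.float64(191.0)), ('cl_top', np.float64(258.0)), ('sh_top', np.float64(315.0)), ('sh_low', np.float64(244.0)), ('m_low', np.float64(266.0))]
30 [('cl_low', np.float64(189.0)), ('cl_top', np.float64(272.0)), ('sh_top', np.float64(312.0)), ('sh_low', np.float64(235.0)), ('m_low', np.float6
[... 258 characters left out ...]
03.0)), ('sh_low', np.float64(219.0)), ('m_low', np.float64(234.0))]
60 [('cl_low', np.float64(194.0)), ('cl_top', np.float64(304.0)), ('sh_top', np.float64(296.0)), ('sh_low', np.float64(211.0)), ('m_low', np.float64(224.0))]
70 [('cl_low', np.float64(200.0)), ('cl_top', np.float64(310.0)), ('sh_top', np.float64(288.0)), ('sh_low', np.float64(205.0)), ('m_low', np.float64(214.0))]
80 [('cl_low', np.float64(208.0)), ('cl_top', np.float64(314.0)), ('sh_top', np.float64(280.0)), ('sh_low', np.float64(199.0)), ('m_low', np.float64(204.0))]
90 [('cl_low', np.float64(218.0)), ('cl_top', np.float64(316.0)), ('sh_top', np.float64(271.0)), ('sh_low', np.float64(194.0)), ('m_low', np.float64(196.0))]
```

The predicted rows confirm the cup is level (197 and 228 against 199 and 231). Now the rolling path over the rim, stopping half way to check.

Request:
{"op": "jog_arm", "data": {
  "jaw": [4.0, 4.0, 4.0, 4.0, 4.0, 4.0, 4.0, 4.0, 4.0, 4.0, 4.0, 4.0, 4.0],
  "delta_pos": [
    [2.5, 0, 0],
    [5.2, 0, 0],
    [5.2, 0, 0.6],
    [5.2, 0, 1.05],
    [4.95, 0, 1.2],
    [4.7, 0, 1.35],
    [4.5, 0, 1.55],
    [4.3, 0, 1.7],
    [4.1, 0, 1.9],
    [3.9, 0, 2.15],
    [3.75, 0, 2.4],
    [3.65, 0, 2.6],
    [3.65, 0, 2.6]
  ],
  "twist": [0, 0, 0, 0, 0, 0, 0, 0, 0, 0, 0, 0, 0]
}}

```text
clock: 20.2
tcp_pos: [0.6475, -0.178, 0.064]
tcp_rot: [0.001, -0.082, 0.997, 0.0]
wrist_force: [1.8, 2.4, 3.9]
gripper_width: 0.0581
```

```bash
python3 th.py 24 29 0 70
```

```text
20.2 [ 0.6475 -0.178   0.064 ] [1.8 2.4 3.9] 0.0581
out 29.2 lat 0.6 h 13.0
rows [(107, 12), (113, 9), (130, 13), (137, 7), (153, 15), (158, 15), (166, 27), (179, 91), (286, 32)]
0 [('cl_low', np.float64(199.0)), ('cl_top', np.float64(231.0)), ('sh_top', np.float64(314.0)), ('sh_low', np.float64(262.0)), ('m_low', np.float64(288.0))]
10 [('cl_low', np.float64(194.0)), ('cl_top', np.float64(244.0)), ('sh_top', np.float64(316.0)), ('sh_low', np.float64(253.0)), ('m_low', np.float64(277.0))]
20 [('cl_low', np.float64(191.0)), ('cl_top', np.float64(258.0)), ('sh_top', np.float64(315.0)), ('sh_low', np.float64(244.0)), ('m_low', np.float64(266.0))]
30 [('cl_low', np.float64(189.0)), ('cl_top', np.float64(272.0)), ('sh_top', np.float64(312.0)), ('sh_low', np.float64(235.0)), ('m_low', np.float64(255.0))]
40 [('cl_low', np.float64(189.0)), ('cl_top', np.float64(284.0)), ('sh_top', np.float64(308.0)), ('sh_low', np.float64(227.0)), ('m_low', np.float64(245.0))]
50 [('cl_low', np.float64(190.0)), ('cl_top', np.float64(295.0)), ('sh_top', np.float64(303.0)), ('sh_low', np.float64(219.0)), ('m_low', np.float64(234.0))]
60 [('cl_low', np.float64(194.0)), ('cl_top', np.float64(304.0)), ('sh_top', np.float64(296.0)), ('sh_low', np.float64(211.0)), ('m_low', np.float64(224.0))]
```

About 42° of turn, as planned. Continuing to about 75°.

Request:
{"op": "jog_arm", "data": {
  "jaw": [4.0, 4.0, 4.0, 4.0, 4.0, 4.0, 4.0, 4.0, 4.0],
  "delta_pos": [
    [-0.1, 0, 0.25],
    [-0.15, 0, 0.5],
    [-0.2, 0, 0.75],
    [-0.2, 0, 1.0],
    [-0.2, 0, 1.25],
    [-0.2, 0, 1.5],
    [-0.15, 0, 1.8],
    [-0.1, 0, 1.9],
    [-0.1, 0, 1.9]
  ],
  "twist": [0, 0, 0, 0, 0, 0, 0, 0, 0]
}}

```text
clock: 21.15
tcp_pos: [0.6492, -0.1778, 0.0458]
tcp_rot: [0.002, -0.082, 0.997, -0.0]
wrist_force: [3.9, 3.2, 4.5]
gripper_width: 0.0579
```

```bash
python3 th.py 24 29 40 110
```

```text
21.15 [ 0.6492 -0.1778  0.0458] [3.9 3.2 4.5] 0.0579
out 30.9 lat 0.6 h -5.2
rows [(103, 12), (109, 10), (128, 15), (135, 7), (154, 17), (160, 17), (168, 28), (192, 101)]
40 [('cl_low', np.float64(189.0)), ('cl_top', np.float64(284.0)), ('sh_top', np.float64(308.0)), ('sh_low', np.float64(227.0)), ('m_low', np.float64(245.0))]
50 [('cl_low', np.float64(190.0)), ('cl_top', np.float64(295.0)), ('sh_top', np.float64(303.0)), ('sh_low', np.float64(219.0)), ('m_low', np.float64(234.0))]
60 [('cl_low', np.float64(194.0)), ('cl_top', np.float64(304.0)), ('sh_top', np.float64(296.0)), ('sh_low', np.float64(211.0)), ('m_low', np.float64(224.0))]
70 [('cl_low', np.float64(200.0)), ('cl_top', np.float64(310.0)), ('sh_top', np.float64(288.0)), ('sh_low', np.float64(205.0)), ('m_low', np.float64(214.0))]
80 [('cl_low', np.float64(208.0)), ('cl_top', np.float64(314.0)), ('sh_top', np.float64(280.0)), ('sh_low', np.float64(199.0)), ('m_low', np.float64(204.0))]
90 [('cl_low', np.float64(218.0)), ('cl_top', np.float64(316.0)), ('sh_top', np.float64(271.0)), ('sh_low', np.float64(194.0)), ('m_low', np.float64(196.0))]
100 [('cl_low', np.float64(230.0)), ('cl_top', np.float64(315.0)), ('sh_top', np.float64(263.0)), ('sh_low', np.float64(191.0)), ('m_low', np.float64(188.0))]
```

Request:
{"op": "jog_arm", "data": {
  "jaw": [4.0, 4.0, 4.0, 4.0, 4.0, 4.0],
  "delta_pos": [
    [-0.5, 0, 0],
    [-1.5, 0, 0],
    [-3, 0, 0],
    [-4.5, 0, 0],
    [-4.5, 0, 0],
    [-4.5, 0, 0]
  ],
  "twist": [0, 0, 0, 0, 0, 0]
}}

```text
clock: 21.8
tcp_pos: [0.6909, -0.1709, 0.0429]
tcp_rot: [-0.002, -0.082, 0.997, 0.0]
wrist_force: [-0.9, -0.4, -2.5]
gripper_width: 0.0579
```

```bash
python3 th.py 24 29 50 110; python3 - <<'E'
from h import *
b=grab_frame('scene');save('s11',b)
E
```

```text
21.8 [ 0.6909 -0.1709  0.0429] [-0.9 -0.4 -2.5] 0.0579
out 73.2 lat 0.6 h -8.1
rows [(105, 11), (125, 14), (139, 99), (192, 46)]
50 [('cl_low', np.float64(190.0)), ('cl_top', np.float64(295.0)), ('sh_top', np.float64(303.0)), ('sh_low', np.float64(219.0)), ('m_low', np.float64(234.0))]
60 [('cl_low', np.float64(194.0)), ('cl_top', np.float64(304.0)), ('sh_top', np.float64(296.0)), ('sh_low', np.float64(211.0)), ('m_low', np.float64(224.0))]
70 [('cl_low', np.float64(200.0)), ('cl_top', np.float64(310.0)), ('sh_top', np.float64(288.0)), ('sh_low', np.float64(205.0)), ('m_low', np.float64(214.0))]
80 [('cl_low', np.float64(208.0)), ('cl_top', np.float64(314.0)), ('sh_top', np.float64(280.0)), ('sh_low', np.float64(199.0)), ('m_low', np.float64(204.0))]
90 [('cl_low', np.float64(218.0)), ('cl_top', np.float64(316.0)), ('sh_top', np.float64(271.0)), ('sh_low', np.float64(194.0)), ('m_low', np.float64(196.0))]
100 [('cl_low', np.float64(230.0)), ('cl_top', np.float64(315.0)), ('sh_top', np.float64(263.0)), ('sh_low', np.float64(191.0)), ('m_low', np.float64(188.0))]
```

```bash
python3 - <<'E'
from h import *
s=status.get_state();a=grab_frame('wrist');save('w12',a)
g=cv2.cvtColor(a,cv2.COLOR_RGB2GRAY).astype(int)
for r in (194,196,200,206,214,222,230,240,255,270): 
    print(r,g[r,240:284:4],g[r,284:350:16],g[r,350:396:4])
c=get_calibration('wrist');K=np.array(c['intrinsics']);T=np.linalg.inv(np.array(c['T_tool_cam']))
for t in range(40,100,10):
    w=np.radians(t);x,z=-24,-29;X,Z=x*np.cos(w)+z*np.sin(w),-x*np.sin(w)+z*np.cos(w)
    o=[]
    for y in(-.029,.029): q=T@np.array([-X/1e3,y,(-19-Z)/1e3,1]); o.append((K@q[:3]/q[2])[:2].round(0))
    print(t,*o)
E
```

```text
194 [136 136 137 137 139 137 129 127 127 127 133] [129 128 127 155 152] [153 158 153 154 149 155 175 193 195 194 193 194]
196 [135 136 138 136 136 134 130 127 127 126 131] [131 130 133 152 152] [152 156 152 154 150 157 169 191 193 194 193 193]
200 [137 136 137 134 134 136 128 128 127 124 133] [129 129 127 146 152] [154 158 152 151 151 155 165 193 193 193 193 194]
206 [139 135 136 135 135 135 128 128 129 127 132] [129 129 131 126 154] [154 156 156 152 150 155 155 194 194 193 195 194]
214 [133 136 136 135 135 144 128 129 128 131 131] [125 129 130 128 151] [156 157 155 152 151 155 154 191 188 187 183 177]
222 [195 196 196 195 194 180 126 130 129 131 129] [127 131 129 127 128] [148 157 156 152 153 155 154 179 183 189 191 194]
230 [195 196 194 194 123 126 128 128 127 129 130] [127 131 130 128 124] [128 131 157 153 154 134 155 105 176 191 191 193]
240 [195 194 186 105 106 133 130 132 123 136 131] [130 128 132 125 125] [128 129 126 130 153 152 154 130 107 105 194 195]
255 [153 106 106 107 105 130 129 134 128 134 130] [128 128 130 127 127] [128 127 130 130 128 124 129 153 105 106 107 104]
270 [106 106 107 107  90 130 130 133 128 132 131] [130 129 132 125 125] [127 127 130 131 127 124 129 127  91 105 108 104]
40 [270. 188.] [366. 189.]
50 [268. 190.] [368. 190.]
60 [266. 194.] [370. 194.]
70 [264. 200.] [372. 200.]
80 [263. 208.] [374. 208.]
90 [261. 218.] [375. 218.]
```

```bash
python3 - <<'E'
from h import *
c=get_calibration('wrist');K=np.array(c['intrinsics']);T=np.array(c['T_tool_cam'])
g=cv2.GaussianBlur(cv2.cvtColor(cv2.imread('pics/w12.png'),cv2.COLOR_BGR2GRAY),(3,9),0).astype(float)
P=[]
for r in range(196,291,6):
    L=np.gradient(g[r]); l=235+np.argmax(abs(L[235:285])); rr=360+np.argmax(abs(L[360:400])); w=rr-l
    dep=K[0,0]*.058/w; p=T@np.r_[np.linalg.inv(K)@[318,r,1]*dep,1]; P.append((r,l,rr,p[0]*1e3,-p[2]*1e3-19)); print(*np.round(P[-1],1))
E
```

```text
196.0 262.0 374.0 39.1 18.2
202.0 262.0 375.0 36.5 20.3
208.0 261.0 375.0 33.9 22.3
214.0 261.0 376.0 31.3 24.3
220.0 260.0 376.0 28.9 26.3
226.0 260.0 377.0 26.4 28.2
232.0 254.0 383.0 28.6 41.2
238.0 250.0 386.0 28.6 48.0
244.0 246.0 390.0 29.0 54.9
250.0 243.0 393.0 28.7 59.7
256.0 239.0 397.0 29.1 65.4
262.0 236.0 399.0 28.5 68.8
268.0 256.0 380.0 10.4 40.9
274.0 256.0 381.0 8.2 42.6
280.0 255.0 381.0 6.1 44.3
286.0 254.0 382.0 4.6 46.8
```

The fitted closed face is tilted about 40°, so the turn is about 140°. The cup has also slid up a little in the pads. I'll use the worktop next: touch the mouth edge down, then drag outwards so friction swings the mouth under.

Request:
{"op": "jog_arm", "data": {
  "jaw": [4.0, 4.0, 4.0, 4.0, 4.0, 4.0],
  "delta_pos": [
    [1, 0, 0],
    [2, 0, 0],
    [2, 0, 0.6],
    [2, 0, 1.0],
    [2, 0, 1.3],
    [2, 0, 1.3]
  ],
  "twist": [0, 0, 0, 0, 0, 0],
  "newtons": 6
}}

```text
clock: 22.55
tcp_pos: [0.6716, -0.1739, 0.0309]
tcp_rot: [-0.001, -0.082, 0.997, 0.0]
wrist_force: [0.0, 0.2, -2.1]
gripper_width: 0.0581
```

Request:
{"op": "jog_arm", "data": {
  "jaw": [4.0, 4.0, 4.0],
  "delta_pos": [
    [0, 0, 0.3],
    [0, 0, 0.6],
    [0, 0, 0.6]
  ],
  "twist": [0, 0, 0]
}}

```text
clock: 22.85
tcp_pos: [0.6718, -0.1739, 0.0252]
tcp_rot: [-0.001, -0.082, 0.997, 0.0]
wrist_force: [-0.0, 0.4, -2.1]
gripper_width: 0.0577
```

Request:
{"op": "jog_arm", "data": {
  "jaw": [4.0, 4.0, 4.0],
  "delta_pos": [
    [0, 0, 0.2],
    [0, 0, 0.4],
    [0, 0, 0.4]
  ],
  "twist": [0, 0, 0]
}}

```text
clock: 23.15
tcp_pos: [0.6719, -0.174, 0.0215]
tcp_rot: [-0.0, -0.082, 0.997, 0.0]
wrist_force: [-0.5, -0.2, -1.6]
gripper_width: 0.0576
```

Request:
{"op": "jog_arm", "data": {
  "jaw": [4.0, 4.0, 4.0],
  "delta_pos": [
    [0, 0, 0.2],
    [0, 0, 0.3],
    [0, 0, 0.3]
  ],
  "twist": [0, 0, 0]
}}

```text
clock: 23.45
tcp_pos: [0.6719, -0.174, 0.0187]
tcp_rot: [-0.0, -0.082, 0.997, 0.0]
wrist_force: [0.1, -0.8, -2.1]
gripper_width: 0.0582
```

Request:
{"op": "jog_arm", "data": {
  "jaw": [4.0, 4.0, 4.0],
  "delta_pos": [
    [0, 0, 0.2],
    [0, 0, 0.4],
    [0, 0, 0.4]
  ],
  "twist": [0, 0, 0]
}}

```text
clock: 23.75
tcp_pos: [0.6718, -0.1739, 0.0144]
tcp_rot: [-0.0, -0.082, 0.997, 0.0]
wrist_force: [0.3, 0.4, -2.9]
gripper_width: 0.0578
```

Request:
{"op": "jog_arm", "data": {
  "jaw": [4.0, 4.0, 4.0],
  "delta_pos": [
    [0, 0, 0.2],
    [0, 0, 0.4],
    [0, 0, 0.4]
  ],
  "twist": [0, 0, 0]
}}

```text
clock: 24.05
tcp_pos: [0.6723, -0.1741, 0.0115]
tcp_rot: [0.0, -0.082, 0.997, -0.0]
wrist_force: [-0.7, 1.2, -0.2]
gripper_width: 0.0581
```

Contact comes at a pad height of 31 mm, which agrees with the fit: the pad is about 36 mm from the closed end and 18 mm from the inner face. That leaves a longer lever for the rim, so I'll do another rim pass from here.

Request:
{"op": "jog_arm", "data": {
  "jaw": [4.0, 4.0, 4.0, 4.0, 4.0, 4.0, 4.0, 4.0, 4.0, 4.0, 4.0, 4.0, 4.0, 4.0, 4.0],
  "delta_pos": [
    [0, 0, -2],
    [0, 0, -3.45],
    [1.2, 0, -3.45],
    [2.1, 0, -3.45],
    [2.3, 0, -3.3],
    [2.45, 0, -3.1],
    [2.55, 0, -2.9],
    [2.6, 0, -2.7],
    [2.75, 0, -2.45],
    [2.9, 0, -2.2],
    [3.05, 0, -2.0],
    [3.2, 0, -1.8],
    [3.3, 0, -1.7],
    [3.4, 0, -1.65],
    [3.4, 0, -1.65]
  ],
  "twist": [0, 0, 0, 0, 0, 0, 0, 0, 0, 0, 0, 0, 0, 0, 0]
}}

```text
clock: 25.55
tcp_pos: [0.6387, -0.1798, 0.0271]
tcp_rot: [0.0, -0.082, 0.997, -0.0]
wrist_force: [6.0, -0.5, -0.5]
gripper_width: 0.058
```

```bash
cat > face.py <<'E'
# fit the visible top face of the cup (58 mm wide) from its width per row; prints tilt and distance from the pads
from h import *
import sys
s=status.get_state();a=grab_frame('wrist');save(sys.argv[1],a)
v=(s['tcp_pos']-[.5725,-.191,0])[:2]; print(s['clock'],s['tcp_pos'].round(4),s['wrist_force'].round(1),'out %.1f lat %.1f h %.1f'%(v@[.987,.163]*1e3-47,v@[-.163,.987]*1e3,(s['tcp_pos'][2]+.019-.07)*1e3))
c=get_calibration('wrist');K=np.array(c['intrinsics']);T=np.array(c['T_tool_cam'])
g=cv2.GaussianBlur(cv2.cvtColor(a,cv2.COLOR_RGB2GRAY),(3,9),0).astype(float)
for r in range(170,292,8):
    L=np.abs(np.gradient(g[r])); m=np.median(g[r,300:336]); 
    l=int(240+np.argmax(L[240:285])); rr=int(356+np.argmax(L[356:400])); dep=K[0,0]*.058/(rr-l); p=T@np.r_[np.linalg.inv(K)@[318,r,1]*dep,1]
    print(r,l,rr,'mid %d'%m,'in %.1f up %.1f'%(p[0]*1e3,-p[2]*1e3-19))
E
python3 face.py f1
```

```text
25.55 [ 0.6387 -0.1798  0.0271] [ 6.  -0.5 -0.5] out 20.1 lat 0.3 h -23.9
170 276 356 mid 135 in 41.9 up -43.6
178 282 399 mid 131 in 49.3 up 21.8
186 256 398 mid 131 in 51.1 up 47.0
194 251 393 mid 45 in 48.0 up 47.9
202 245 386 mid 24 in 44.6 up 48.0
210 253 376 mid 29 in 36.2 up 32.6
218 263 366 mid 28 in 23.8 up 9.1
226 280 368 mid 28 in 9.6 up -15.2
234 252 384 mid 108 in 28.8 up 44.1
242 248 389 mid 152 in 28.8 up 52.4
250 243 393 mid 155 in 28.7 up 59.7
258 240 398 mid 154 in 28.3 up 65.6
266 257 380 mid 154 in 10.7 up 39.7
274 256 380 mid 154 in 7.7 up 41.7
282 256 380 mid 153 in 4.1 up 42.7
290 256 380 mid 154 in 0.5 up 43.7
```

The face has brightened from 128 to 154, so the cup is much closer to upright. I'll back off and press the mouth onto the worktop with a slight outward drag.

Request:
{"op": "jog_arm", "data": {
  "jaw": [4.0, 4.0, 4.0, 4.0, 4.0, 4.0, 4.0, 4.0, 4.0],
  "delta_pos": [
    [-0.6, 0, 0],
    [-2, 0, 0],
    [-3.5, 0, 0],
    [-3.5, 0, 0.7],
    [-3.5, 0, 1.1],
    [-3.7, 0, 1.3],
    [-4.0, 0, 1.45],
    [-4.3, 0, 1.55],
    [-4.3, 0, 1.55]
  ],
  "twist": [0, 0, 0, 0, 0, 0, 0, 0, 0]
}}

```text
clock: 26.5
tcp_pos: [0.6812, -0.1726, 0.012]
tcp_rot: [0.0, -0.082, 0.997, 0.0]
wrist_force: [0.7, -0.7, -1.2]
gripper_width: 0.0578
```

```bash
python3 face.py f2
```

```text
26.5 [ 0.6812 -0.1726  0.012 ] [ 0.7 -0.7 -1.2] out 63.3 lat 0.4 h -39.0
170 284 358 mid 204 in 39.0 up -60.1
178 247 356 mid 204 in 47.3 up 11.7
186 240 356 mid 203 in 45.2 up 21.7
194 240 356 mid 145 in 41.4 up 22.8
202 245 356 mid 143 in 35.7 up 17.7
210 242 357 mid 143 in 33.3 up 23.8
218 241 357 mid 143 in 29.8 up 26.0
226 266 369 mid 115 in 19.5 up 10.3
234 253 384 mid 111 in 28.5 up 43.3
242 256 389 mid 140 in 25.8 up 45.9
250 256 393 mid 143 in 24.1 up 50.2
258 256 398 mid 142 in 22.8 up 54.9
266 257 380 mid 142 in 10.7 up 39.7
274 256 380 mid 142 in 7.7 up 41.7
282 256 380 mid 142 in 4.1 up 42.7
290 248 380 mid 141 in 5.1 up 50.7
```

Request:
{"op": "jog_arm", "data": {
  "jaw": [4.0, 4.0, 4.0, 4.0, 4.0],
  "delta_pos": [
    [-0.1, 0, 0.1],
    [-0.2, 0, 0.2],
    [-0.3, 0, 0.3],
    [-0.4, 0, 0.35],
    [-0.4, 0, 0.35]
  ],
  "twist": [0, 0, 0, 0, 0]
}}

```text
clock: 27.05
tcp_pos: [0.6849, -0.1719, 0.0083]
tcp_rot: [-0.0, -0.082, 0.997, 0.0]
wrist_force: [-0.6, 0.0, -1.9]
gripper_width: 0.0581
```

```bash
python3 face.py f3 | head -1; python3 - <<'E'
from h import *
g=cv2.cvtColor(cv2.imread('pics/f3.png'),cv2.COLOR_BGR2GRAY).astype(float)[:,295:340].mean(1)
print([(r,int(g[r])) for r in range(206,296,2)])
c=get_calibration('wrist');K=np.array(c['intrinsics']);T=np.linalg.inv(np.array(c['T_tool_cam']))
def pr(X,Z): q=T@np.array([-X/1e3,0,(-19-Z)/1e3,1]); return int((K@q[:3]/q[2])[1])
for d,n in((34,18),(37,18),(37,22)):
  C=[('cl_low',-d,-n),('sh_low',48-d,-n)]
  for t in (70,80,90,100):
    w=np.radians(t); print(d,n,t,[(k,pr(x*np.cos(w)+z*np.sin(w),-x*np.sin(w)+z*np.cos(w))) for k,x,z in C])
E
```

```text
27.05 [ 0.6849 -0.1719  0.0083] [-0.6  0.  -1.9] out 67.1 lat 0.5 h -42.7
[(206, 142), (208, 142), (210, 142), (212, 142), (214, 142), (216, 142), (218, 142), (220, 142), (222, 142), (224, 123), (226, 110), (228, 109), (230, 109), (232, 109), (234, 110), (236, 109), (238, 109), (240, 131), (242, 141), (244, 141), (246, 141), (248, 141), (250, 141), (252, 141), (254, 141), (256, 140), (258, 140), (260, 140), (262, 140), (264, 140), (266, 140), (268, 140), (270, 140), (272, 140), (274, 140), (276, 140), (278, 140), (280, 140), (282, 140), (284, 140), (286, 140), (288, 139), (290, 139), (292, 141), (294, 147)]
34 18 70 [('cl_low', 220), ('sh_low', 220)]
34 18 80 [('cl_low', 232), ('sh_low', 216)]
34 18 90 [('cl_low', 246), ('sh_low', 214)]
34 18 100 [('cl_low', 260), ('sh_low', 212)]
37 18 70 [('cl_low', 220), ('sh_low', 220)]
37 18 80 [('cl_low', 234), ('sh_low', 217)]
37 18 90 [('cl_low', 249), ('sh_low', 216)]
37 18 100 [('cl_low', 264), ('sh_low', 215)]
37 22 70 [('cl_low', 212), ('sh_low', 214)]
37 22 80 [('cl_low', 226), ('sh_low', 211)]
37 22 90 [('cl_low', 241), ('sh_low', 210)]
37 22 100 [('cl_low', 257), ('sh_low', 209)]
```

Both faces are visible now, with edges at rows 224 and 240, so the tilt is only about 10°. I'll lower a little more, release so it settles on its mouth, then rise and measure.

Request:
{"op": "jog_arm", "data": {
  "jaw": [4.0, 4.0, 4.0, 4.0],
  "delta_pos": [
    [0, 0, 0.15],
    [0, 0, 0.3],
    [0, 0, 0.45],
    [0, 0, 0.45]
  ],
  "twist": [0, 0, 0, 0]
}}

```text
clock: 27.5
tcp_pos: [0.6857, -0.1719, 0.0057]
tcp_rot: [0.001, -0.082, 0.997, -0.0]
wrist_force: [-1.6, 1.0, 4.2]
gripper_width: 0.0579
```

Request:
{"op": "jog_arm", "data": {
  "jaw": [6.0, 6.2, 6.5, 7.0, 8.0, 9.4, 9.4, 9.4, 9.4],
  "delta_pos": [
    [0, 0, 0],
    [0, 0, 0],
    [0, 0, 0],
    [0, 0, 0],
    [0, 0, 0],
    [0, 0, 0],
    [0, 0, 0],
    [0, 0, 0],
    [0, 0, 0]
  ],
  "twist": [0, 0, 0, 0, 0, 0, 0, 0, 0]
}}

```text
clock: 28.4
tcp_pos: [0.6849, -0.172, 0.004]
tcp_rot: [0.0, -0.082, 0.997, 0.0]
wrist_force: [0.3, 0.2, -0.5]
gripper_width: 0.094
```

Request:
{"op": "jog_arm", "data": {
  "jaw": [9.4, 9.4, 9.4, 9.4, 9.4, 9.4, 9.4, 9.4, 9.4],
  "delta_pos": [
    [0, 0, -3],
    [0, 0, -7],
    [0, 0, -11],
    [0, 0, -14.5],
    [-1.5, 0, -17],
    [-3, 0, -17],
    [-4, 0, -17],
    [-4, 0, -17],
    [-4, 0, -17]
  ],
  "twist": [0, 0, 0, 0, 0, 0, 0, 0, 0]
}}

```text
clock: 29.3
tcp_pos: [0.724, -0.1654, 0.1734]
tcp_rot: [-0.001, -0.082, 0.997, 0.0]
wrist_force: [-0.0, -0.2, 0.3]
gripper_width: 0.0945
```

```bash
python3 - <<'E'
from h import *
s=status.get_state();a=grab_frame('wrist');save('w13',a); print(s['clock'],s['tcp_pos'].round(4))
q=s['tcp_rot'];M=R.from_quat([q[1],q[2],q[3],q[0]]).as_matrix()
h=cv2.cvtColor(a,cv2.COLOR_RGB2GRAY).astype(int)
for r in range(120,240,5): print(r,*h[r,262:382:4])
E
```

```text
29.3 [ 0.724  -0.1654  0.1734]
120 112 115 112 110 112 115 115 113 146 169 169 166 167 169 166 167 165 164 167 166 166 166 165 164 165 164 163 165 165 166
125 116 110 112 113 111 113 113 116 109 111 111 168 168 166 167 166 166 165 163 165 165 163 163 165 166 165 167 164 166 166
130 108 110 111 115 113 111 110 111 112 110 112 111 114 111 152 166 165 163 163 165 165 162 164 165 164 167 164 165 166 166
135 112 111 114 115 112 115 112 111 111 112 111 115 109 109 110 124 165 164 165 163 164 165 163 165 164 165 165 166 164 168
140 111 113 113 113 112 112 110 111 111 112 111 110 108 107 109 111 166 165 165 164 164 166 165 163 166 166 165 166 165 164
145 112 112 112 112 111 110 110 111 93 91 92 91 96 87 88 88 100 98 97 103 100 166 166 164 164 164 164 165 165 164
150 111 111 115 110 112 112 112 162 161 165 162 158 162 160 163 162 158 157 160 162 159 164 164 165 163 164 164 163 160 151
155 110 111 114 112 112 112 110 161 163 166 161 161 161 160 165 160 161 160 163 162 158 161 163 162 164 159 153 148 152 160
160 110 111 110 109 112 110 111 161 160 165 163 159 162 158 165 160 159 159 162 164 158
[... 1196 characters left out ...]
 168 168 168 168 168 169 168 168 160 154 165 167 167 167 168 169 152 113 112 111
215 154 151 165 166 167 167 166 165 167 166 166 166 168 165 169 167 167 163 155 166 165 166 167 165 167 155 111 112 113 112
220 161 147 163 166 166 167 165 166 168 167 168 169 166 168 169 167 165 154 158 166 169 168 167 167 160 110 113 110 112 113
225 164 153 161 166 165 166 166 168 168 168 167 166 168 169 168 169 160 157 166 168 169 168 169 169 112 113 113 114 110 110
230 164 162 149 165 167 165 166 166 168 169 168 168 168 170 168 166 152 164 167 169 169 167 170 163 113 114 112 111 110 112
235 163 164 155 163 167 165 167 169 168 166 171 169 169 169 168 162 150 167 168 167 168 169 168 169 109 113 113 112 112 112
```

```bash
python3 - <<'E'
from h import *
s=status.get_state()
q=s['tcp_rot'];M=R.from_quat([q[1],q[2],q[3],q[0]]).as_matrix()
a=cv2.imread('pics/w13.png');S=a[142:210,280:356].astype(int)
cand=(abs(a.astype(int)-a[150:200,300:335].reshape(-1,3).mean(0)).max(2)<9).astype(np.uint8)
g=cv2.GaussianBlur(a,(5,5),0).astype(int)
for r in (155,165,175,185,195): print(r,[tuple(g[r,c]) for c in range(286,296,2)],[tuple(g[r,c]) for c in range(340,352,2)])
print([tuple(g[r,318]) for r in range(198,208)],[int(g[r,318].mean()) for r in range(142,152)])
for uv in [(290,148),(345,148),(290,203),(345,203),(317.5,175.5)]:
    p=onplane('wrist',uv,.066,s); print(p.round(4),(M.T@(p-s['tcp_pos'])).round(4))
E
```

```text
155 [(np.int64(108), np.int64(111), np.int64(110)), (np.int64(119), np.int64(120), np.int64(117)), (np.int64(157), np.int64(151), np.int64(146)), (np.int64(170), np.int64(162), np.int64(157)), (np.int64(170), np.int64(162), np.int64(157))] [(np.int64(169), np.int64(161), np.int64(156)), (np.int64(167), np.int64(161), np.int64(155)), (np.int64(170), np.int64(163), np.int64(157)), (np.int64(168), np.int64(164), np.int64(160)), (np.int64(163), np.int64(165), np.int64(163)), (np.int64(162), np.int64(165), np.int64(163))]
165 [(np.int64(110), np.int64(113), np.int64(112)), (np.int64(118), np.int64(120), np.int64(117)), (np.int64(153), np.int64(148), np.int64(143)), (np.int64(169), np.int64(162), np.int64(156)), (np.int64(170), np.int64(163), np.int64(157))] [(np.int64(168), np.int64(161), np.int64(155)), (np.int64(168), np.int64(160), np.int64(155)), (np.int64(170), np.int64(162), np.int64(157)), (np.int64(164), np.int64(160), np.int64(156)), (np.int64(153), np.int64(156), np.int64(153)), (np.int64(148), np.int64(151), np.int64(149))]
175 [(np.int64(109), np.int64(111), np.int64(110)), (n
[... 1591 characters left out ...]
), np.int64(156)), (np.int64(169), np.int64(162), np.int64(156)), (np.int64(169), np.int64(162), np.int64(156)), (np.int64(168), np.int64(162), np.int64(157)), (np.int64(167), np.int64(163), np.int64(159)), (np.int64(166), np.int64(165), np.int64(162)), (np.int64(165), np.int64(167), np.int64(164)), (np.int64(164), np.int64(168), np.int64(166)), (np.int64(164), np.int64(168), np.int64(166))] [109, 107, 101, 95, 93, 103, 125, 148, 160, 164]
[ 0.6794 -0.2013  0.066 ] [ 0.0496 -0.0282  0.1075]
[ 0.6704 -0.1471  0.066 ] [0.0496 0.0268 0.1075]
[ 0.7362 -0.1935  0.066 ] [-0.0077 -0.0296  0.1074]
[ 0.7267 -0.1363  0.066 ] [-0.0077  0.0283  0.1075]
[ 0.7024 -0.1697  0.066 ] [ 0.0217 -0.0007  0.1075]
```

The top face measures 57 × 57 mm at 66 mm height with no collar in sight, so the cup stands mouth-down. I'll grip it centred, 22 mm below the closed end, and lift.

Request:
{"op": "jog_arm", "data": {
  "jaw": [9.4, 9.4, 9.4, 9.4, 9.4, 9.4, 9.4, 4.0, 4.0, 4.0, 4.0, 4.0, 4.0, 4.0, 4.0, 4.0, 4.0, 4.0, 4.0],
  "delta_pos": [
    [2.1, 0, 2],
    [2.1, 0, 6],
    [2.1, 0, 10],
    [2.1, 0, 13.0],
    [2.1, 0, 14.5],
    [2.1, 0, 14.8],
    [2.1, 0, 14.8],
    [2.1, 0, 14.8],
    [2.1, 0, 14.8],
    [2.1, 0, 14.8],
    [2.1, 0, 14.8],
    [2.1, 0, 14.8],
    [2.1, 0, 14.8],
    [2.1, 0, 14.8],
    [2.1, 0, 14.0],
    [2.1, 0, 10],
    [2.1, 0, 6],
    [2.1, 0, 3],
    [2.1, 0, 3]
  ],
  "twist": [0, 0, 0, 0, 0, 0, 0, 0, 0, 0, 0, 0, 0, 0, 0, 0, 0, 0, 0],
  "newtons": 25
}}

```text
clock: 31.25
tcp_pos: [0.7064, -0.1698, 0.1512]
tcp_rot: [0.005, -0.082, 0.997, -0.002]
wrist_force: [0.4, 0.5, -1.9]
gripper_width: 0.0577
```

```bash
python3 th.py 22 29 80 110; python3 - <<'E'
from h import *
s=status.get_state(); p=s['tcp_pos'];q=s['tcp_rot'];M=R.from_quat([q[1],q[2],q[3],q[0]]).as_matrix()
print('delta tool cm',(M.T@(np.array([.5725,-.191,.16])-p)*100).round(2),'yaw y',np.degrees(np.arctan2(M[1,1],M[0,1])).round(2),np.degrees(s['joint_positions']).round(0), s['gripper_width'])
E
```

```text
31.25 [ 0.7064 -0.1698  0.1512] [ 0.4  0.5 -1.9] 0.0577
out 88.7 lat -0.9 h 100.2
rows [(116, 73), (193, 71), (216, 28), (228, 9), (251, 10), (262, 17)]
80 [('cl_low', np.float64(207.0)), ('cl_top', np.float64(312.0)), ('sh_top', np.float64(279.0)), ('sh_low', np.float64(199.0)), ('m_low', np.float64(204.0))]
90 [('cl_low', np.float64(217.0)), ('cl_top', np.float64(313.0)), ('sh_top', np.float64(270.0)), ('sh_low', np.float64(193.0)), ('m_low', np.float64(195.0))]
100 [('cl_low', np.float64(228.0)), ('cl_top', np.float64(312.0)), ('sh_top', np.float64(261.0)), ('sh_low', np.float64(189.0)), ('m_low', np.float64(187.0))]
delta tool cm [ 1.342e+01  1.000e-02 -1.360e+00] yaw y 99.37 [ -18.   28.   56.    0.   95. -117.] 0.05788240803120672
```

The cup is held upright, with rows 193 and 216 matching the 90° prediction. Moving over the socket and turning +98° to line the lugs up with the slots.

Request:
{"op": "jog_arm", "data": {
  "jaw": [4.0, 4.0, 4.0, 4.0, 4.0, 4.0, 4.0, 4.0, 4.0, 4.0, 4.0, 4.0, 4.0, 4.0, 4.0, 4.0],
  "delta_pos": [
    [2, 0, 0],
    [4, 0, 0],
    [6, 0, 0],
    [8, 0, 0],
    [10, 0, 0],
    [12, 0, 0],
    [13.4, 0, 0],
    [13.4, 0, 0],
    [13.4, 0, 0],
    [13.4, 0, 0],
    [13.4, 0, 0],
    [13.4, 0, 0],
    [13.4, 0, 2],
    [13.4, 0, 3.5],
    [13.4, 0, 4],
    [13.4, 0, 4]
  ],
  "twist": [8, 16, 24, 32, 40, 48, 56, 64, 72, 80, 88, 96, 98, 98, 98, 98]
}}

```text
clock: 32.9
tcp_pos: [0.5698, -0.19, 0.1008]
tcp_rot: [-0.003, 0.698, 0.716, -0.001]
wrist_force: [0.4, -0.5, -1.1]
gripper_width: 0.0579
```

```bash
cat > rel.py <<'E'
from h import *
s=status.get_state(); p=s['tcp_pos'];q=s['tcp_rot'];M=R.from_quat([q[1],q[2],q[3],q[0]]).as_matrix()
print(s['clock'],p.round(4),'to centre, tool cm',(M.T@(np.array([.572,-.1912,p[2]])-p)*100).round(2),'yaw y',np.degrees(np.arctan2(M[1,1],M[0,1])).round(2),'tilt',np.degrees(np.arccos(-M[2,2])).round(2),'F',s['wrist_force'].round(1),'M',s['moment'].round(2))
E
python3 rel.py; python3 - <<'E'
from h import *
a=cv2.imread('pics/w3.png'); hsv=cv2.cvtColor(a,cv2.COLOR_BGR2HSV)
m=((hsv[...,2]<60)).astype(np.uint8); m[172:]=0; m[:,:255]=0; m[:,380:]=0
m=cv2.morphologyEx(m,cv2.MORPH_CLOSE,np.ones((9,9)))
c=max(cv2.findContours(m,0,1)[0],key=cv2.contourArea); print(cv2.fitEllipse(c))
E
```

```text
32.9 [ 0.5698 -0.19    0.1008] to centre, tool cm [-0.13  0.22 -0.  ] yaw y 1.39 tilt 0.33 F [ 0.4 -0.5 -1.1] M [-0.07  0.12  0.02]
((315.69732666015625, 118.76759338378906), (96.97956085205078, 100.33699798583984), 171.20753479003906)
```

Request:
{"op": "jog_arm", "data": {
  "jaw": [4.0, 4.0, 4.0, 4.0, 4.0, 4.0, 4.0],
  "delta_pos": [
    [-0.1, 0.2, 0],
    [-0.1, 0.2, 0],
    [-0.1, 0.2, 0.3],
    [-0.1, 0.2, 0.6],
    [-0.1, 0.2, 0.9],
    [-0.1, 0.2, 1.1],
    [-0.1, 0.2, 1.1]
  ],
  "twist": [0, 0, 0, 0, 0, 0, 0]
}}

```text
clock: 33.6
tcp_pos: [0.5731, -0.1915, 0.0923]
tcp_rot: [-0.0, 0.699, 0.715, -0.0]
wrist_force: [0.7, -0.7, -2.4]
gripper_width: 0.0578
```

```bash
python3 rel.py
```

```text
33.6 [ 0.5731 -0.1915  0.0923] to centre, tool cm [ 0.04 -0.11  0.  ] yaw y 1.36 tilt 0.06 F [ 0.7 -0.7 -2.4] M [-0.12  0.11  0.05]
```

The mouth is 3 mm below the top face with no contact force, so the lugs are entering the slots. Continuing down.

Request:
{"op": "jog_arm", "data": {
  "jaw": [4.0, 4.0, 4.0, 4.0, 4.0, 4.0, 4.0],
  "delta_pos": [
    [0, -0.05, 0.3],
    [0, -0.05, 0.6],
    [0, -0.05, 0.9],
    [0, -0.05, 1.2],
    [0, -0.05, 1.4],
    [0, -0.05, 1.5],
    [0, -0.05, 1.5]
  ],
  "twist": [0, 0, 0, 0, 0, 0, 0]
}}

```text
clock: 34.3
tcp_pos: [0.573, -0.1916, 0.0783]
tcp_rot: [0.0, 0.699, 0.715, 0.0]
wrist_force: [-0.7, 0.7, 0.3]
gripper_width: 0.0578
```

```bash
python3 rel.py
```

```text
34.3 [ 0.573  -0.1916  0.0783] to centre, tool cm [ 0.04 -0.1  -0.  ] yaw y 1.37 tilt 0.01 F [-0.7  0.7  0.3] M [0.05 0.29 0.06]
```

Request:
{"op": "jog_arm", "data": {
  "jaw": [4.0, 4.0, 4.0, 4.0, 4.0],
  "delta_pos": [
    [0, 0, 0.1],
    [0, 0, 0.2],
    [0, 0, 0.3],
    [0, 0, 0.3],
    [0, 0, 0.3]
  ],
  "twist": [0, 0, 0, 0, 0]
}}

```text
clock: 34.8
tcp_pos: [0.573, -0.1916, 0.0783]
tcp_rot: [0.001, 0.699, 0.716, 0.0]
wrist_force: [-4.7, 2.5, 11.1]
gripper_width: 0.058
```

```bash
python3 rel.py
```

```text
34.8 [ 0.573  -0.1916  0.0783] to centre, tool cm [ 0.04 -0.1  -0.  ] yaw y 1.37 tilt 0.07 F [-4.7  2.5 11.1] M [ 0.39  1.36 -0.05]
```

Seated firmly: the height stays at 0.0783 m under 13 N of push, where lugs resting on the flange would stop it 18 mm higher. I'll ease the push, grip harder, and twist clockwise slowly to 25° to check.

Request:
{"op": "jog_arm", "data": {
  "jaw": [4.0, 4.0, 4.0, 4.0, 4.0, 4.0, 4.0, 4.0, 4.0, 4.0, 4.0, 4.0],
  "delta_pos": [
    [0, -0.1, -0.15],
    [0, -0.1, -0.15],
    [0, -0.1, -0.15],
    [0, -0.1, -0.15],
    [0, -0.1, -0.15],
    [0, -0.1, -0.15],
    [0, -0.1, -0.15],
    [0, -0.1, -0.15],
    [0, -0.1, -0.15],
    [0, -0.1, -0.15],
    [0, -0.1, -0.15],
    [0, -0.1, -0.15]
  ],
  "twist": [0, 0, 0, 0, 3, 6, 10, 14, 18, 22, 25, 25],
  "newtons": 50
}}

```text
clock: 36.0
tcp_pos: [0.5722, -0.1928, 0.0784]
tcp_rot: [0.001, 0.837, 0.547, -0.0]
wrist_force: [-2.7, 0.2, 7.1]
gripper_width: 0.0577
```

```bash
python3 rel.py
```

```text
36.0 [ 0.5722 -0.1928  0.0784] to centre, tool cm [ 0.14 -0.08 -0.  ] yaw y -23.69 tilt 0.15 F [-2.7  0.2  7.1] M [0.01 0.8  0.09]
```

The moment of +0.09 N m matches the spring at about 0.4 rad, so the lugs are turning the ring. Twisting on to 46.5° in total and holding.

Request:
{"op": "jog_arm", "data": {
  "jaw": [4.0, 4.0, 4.0, 4.0, 4.0, 4.0, 4.0, 4.0, 4.0, 4.0, 4.0, 4.0, 4.0, 4.0, 4.0],
  "delta_pos": [
    [0, 0, 0],
    [0, 0, 0],
    [0, 0, 0],
    [0, 0, 0],
    [0, 0, 0],
    [0, 0, 0],
    [0, 0, 0],
    [0, 0, 0],
    [0, 0, 0],
    [0, 0, 0],
    [0, 0, 0],
    [0, 0, 0],
    [0, 0, 0],
    [0, 0, 0],
    [0, 0, 0]
  ],
  "twist": [4, 8, 12, 16, 19, 21.5, 21.5, 21.5, 21.5, 21.5, 21.5, 21.5, 21.5, 21.5, 21.5]
}}

```text
clock: 37.5
tcp_pos: [0.572, -0.1928, 0.0784]
tcp_rot: [0.001, 0.924, 0.381, -0.0]
wrist_force: [-3.2, -0.8, 7.5]
gripper_width: 0.0578
```

```bash
python3 rel.py; python3 - <<'E'
from h import *
s=status.get_state();print(s['gripper_width'],abs(s['joint_vel']).max())
g=grab_frame('wrist');save('end',g)
a0=cv2.cvtColor(cv2.imread('pics/top0.png'),cv2.COLOR_BGR2RGB);b=grab_frame('top');save('topend',b)
for n,(r0,r1,c0,c1) in {'mug':(90,150,280,325),'jar':(182,220,328,358),'spat':(235,385,308,358)}.items():
    print(n,'mean abs change',np.abs(a0[r0:r1,c0:c1].astype(int)-b[r0:r1,c0:c1]).mean().round(1))
E
```

```text
37.5 [ 0.572  -0.1928  0.0784] to centre, tool cm [ 0.12 -0.11 -0.  ] yaw y -45.15 tilt 0.14 F [-3.2 -0.8  7.5] M [0.05 0.89 0.06]
0.05783494535717203 0.002475466552098828
mug mean abs change 16.6
jar mean abs change 16.1
spat mean abs change 20.2
```

```bash
python3 - <<'E'
from h import *
a=cv2.imread('pics/end.png');g=cv2.GaussianBlur(cv2.cvtColor(a,cv2.COLOR_BGR2GRAY),(5,5),0).astype(float)
for c in range(275,366,15):
    D=np.abs(g[4:290,c]-g[:286,c]); print(c,[(r+2,int(D[r])) for r in range(170,285) if D[r]>8 and D[r]==D[max(0,r-4):r+5].max()])
for f in ('top0','topend'):
    h=cv2.cvtColor(cv2.imread(f'pics/{f}.png'),cv2.COLOR_BGR2HSV)
    m=((h[...,0]>5)&(h[...,0]<22)&(h[...,1]>90)).astype(np.uint8);m[:85]=0
    n,_,st,ce=cv2.connectedComponentsWithStats(m);print(f,[(ce[i].round(1).tolist(),int(st[i,4])) for i in range(1,n) if st[i,4]>80])
s=[status.get_state()['moment'][2] for _ in range(2)];print(s)
d=cv2.absdiff(cv2.imread('pics/top0.png'),cv2.imread('pics/topend.png')).max(2)
print((d>40).sum(), [ (d[r0:r1,c0:c1]>40).mean().round(2) for r0,r1,c0,c1 in ((90,150,280,325),(182,220,328,358),(235,300,308,350),(300,385,330,358))])
E
```

```text
275 [(192, 98), (270, 38), (271, 38)]
290 [(193, 114)]
305 [(193, 116)]
320 [(193, 116)]
335 [(193, 117)]
350 [(193, 115)]
365 [(186, 90), (191, 79), (200, 81)]
top0 [([342.4, 201.0], 677), ([342.6, 341.8], 649)]
topend [([342.3, 200.9], 673), ([342.6, 341.8], 641)]
[np.float64(0.08863517088720115), np.float64(0.08863517088720115)]
38775 [np.float64(0.0), np.float64(0.0), np.float64(0.0), np.float64(0.0)]
```

The cup's edge is level in the wrist view (row 193 across all columns), so it turned with the jaws. The jar and spatula handle are within 0.3 px of their starting positions, and the mug's pixels are unchanged. Handing in.

```bash
python3 -c "
from rig import manip; print(manip.hand_in())"
```

```text
the job is handed in; nothing more can be done
None
```

I turned the cup mouth-down, seated it in the base socket, twisted it about 46.5° clockwise and handed in at about 37.5 s while gripping it with 50 N. There was no verdict, so the result rests on my own checks.

**How it went:** The cup would not swing over in a light grip, so I levered it over the base rim, then pressed it upright on the worktop. My first attempt let it fall back onto its side, so I regripped it and rolled it again. It then stood mouth-down, and I regripped it centred before inserting it.

**Last checks that agreed:**
- **Seating:** the height held at 0.0783 m under about 13 N of push. That puts the mouth near 53 mm, against 52 mm nominal and the 55.5 mm limit.
- **Alignment:** the tool was tilted 0.14° and within about 2 mm of my measured socket centre.
- **Twist:** the cup's edge was still level with the jaws in the wrist view, so it turned with them. I expect the drive ring at about 0.75–0.81 rad, though I could not read it directly.
- **Bystanders:** the mug, jar and spatula showed no movement in the top view.

**Check that disagreed:** the wrist moment about the vertical read 0.06–0.09 N m at the end, where the spring alone should give about 0.17. It had read a matching 0.09 at 25° of twist. Shoulder friction or sensor bias could explain the gap, but I did not confirm either.

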